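# Reload the analyser's reagent tray

## Robot

A 6-joint arm with a two-finger parallel gripper is mounted at the origin on the work surface. World frame = base frame: x ahead of the robot, y to its left, z up, the work surface at z = 0. Lengths are in m, angles in rad, forces in N, time in s.
With the tool pointing down it reaches from about 0.275 to 0.975 m from the base axis. Payload 8.4 kg.
Tool frame: the origin (TCP) lies midway between the tips of the shut fingers; the grasp point (between the pads) lies 19 mm behind it; z points along the fingers, y is the line along which they close (so a half turn about z gives the same grasp; the last joint's range is limited). The gripper opens to 92 mm and grips with 3 to 60 N. Pads are 20 mm wide; open, the fingers measure 128 mm over their backs; the gripper's body (75 mm by 189 mm) begins 69 mm behind the grasp point.
Start: joints at [-1.258, 0.353, 1.633, -0, 1.155, -0.002], TCP at [0.194, -0.594, 0.191] pointing down, gripper open.
Joint ranges: [-2.63, 2.63], [-0.92, 2.1], [0.06, 2.66], [-1.3, 4.44], [0, 2.69], [-3.02, 3.02]. Speed limits (rad/s): [2.22, 2.22, 2.79, 3.14, 3.14, 3.14].

## Interface

Orientations are given as a unit quaternion [w, x, y, z].
In Python, from workcell import ctrl gives the robot as it stands. The module is installed in compiled form; this text tells all that it offers.
- The arm moves only by the tool apply_moves, never from a script. Its argument "targets" is a list that holds one entry, the list of rows, each a list of 7 numbers: the shift along the tool's x, y, z scaled (see below), then the turn, a rotation vector about the tool's x, y, z scaled (see below), then the opening, from 0 (shut) to 1 (fully open). In form: [[[tx, ty, tz, wx, wy, wz, jaw], ...]]. A call has 1 to 10 rows; each row is the pose to reach, as a shift and turn from the pose commanded when the call began, along the tool's axes at that moment, turning the shorter way round; what a row does not reach only later rows make up. The controller multiplies each number of a shift by 0.75 m and each number of a turn by pi rad. A row lasts 1/8 s, in which the tool goes at most 62.5 mm and 10.7 degrees, less where a joint would pass 70% of its speed; a pose out of reach is approached as far as the arm can. A call with a number of a shift or a turn outside -1 to 1 is refused whole. A call with a gripper value outside its range is refused whole. The fingers move at their own pace and stop on an object; "squeeze" is the grip in N (left out, the last holds). Time passes only in rows, so rows that repeat a pose let the fingers close. It gives the time, the measured TCP pose, the force, the opening and the grip force at its end, in the units of the state.
- ctrl.get_obs(): the state, without advancing time (a new reading comes with each control period).
- ctrl.snapshot(name): name is "side" or "top"; returns a dict with "image" (384x512x3 uint8, blue, green, red), "camera_matrix" (3x3 intrinsics, pixels), "dist_coeffs" ([k1, k2, p1, p2, k3] as OpenCV has them; the pictures are not rectified), "R" (3x3) and "t" (3): a world point X has camera coordinates R X + t. Camera axes: x right, y down, z forward; pixel columns grow to the right and rows downward; lengths in m; the calibration is good to about 2 mm. A picture is of the moment at which its call begins. There is no depth.
- ctrl.sign_off(): hands the job in; it is judged then, once.
Trained networks look in a picture, given as the dict that the camera call returned (one of the last four; its "shot" number tells which), for a name from the list of things; names that differ only in an ending like _2 or _b are one class to them, and where a whole thing is asked for, a point or a joint stands for the part that bears it (a point fixed in the world has none). Each returns a list of dicts, best first, with "score" (0 to 1); they miss things now and then, are a little off and sometimes report something else, mostly with a low value. They report only what shows in the picture. A call takes as long as a camera call. They do not tell look-alikes from the thing itself.
- ctrl.boxes_of(picture, name): "xyz" ([x, y, z] in m, in the coordinates of the camera as it stood for that picture, good to about 4 mm: the middle of the surface that is visible of it).
- ctrl.landmark_of(picture, name): "xyz" ([x, y, z] in m, in the coordinates of the camera as it stood for that picture, good to about 4 mm: a listed point, or the origin of a listed thing).
The state is a dict: "clock": time; "q": joint angles; "joint_velocities": joint speeds; "joint_torque": joint torques, N m; "tcp_pos": TCP position; "orientation": TCP orientation; "wrist_force": force on the tool from outside, world axes, zero at the start; "ft_torque": the same for the moment, N m; "opening": opening from 0.0 (shut) to 1.0 (fully open); "finger_force": force on a finger pad.
Only numpy, scipy, OpenCV 4.12 (cv2) and the standard library are available. Lean on these libraries where they do the work, as an engineer would, in place of code of your own. Each camera call takes 0.05 s, during which the arm holds its last target. There are 200 camera calls.

## Task

Reload the reagent tray: pull the feed lever fully back towards the robot to release the tray, put every spent open cup that stands in the tray into the discard bin, then stand the containers from the bench upright in their pockets one after another in pocket order: 1 round jar, 2 square bottle, 3 conical flask, 4 flat-sided cartridge, 5 dropper bottle. Pocket 1 is the one next to the reader post (the tall round post at one end of the tray), and the pocket of a missing container stays empty. When the tray is loaded push the lever fully over, away from the robot, and leave everything else on the bench alone.

Things in the scene. Friction and masses are not known exactly. Their poses are not given: they have to be found in the camera images.
- tray: White tray fixed to the bench, 80 (x) x 384 (y) x 30 mm high: a row of five open pockets along its y, each 72 x 72 mm inside, pitch 76 mm, centres at y = -152, -76, 0, 76, 152 mm, x = 0 in its frame; pocket floor 6 mm above the bench, walls 4 mm thick, tops 30 mm above the bench. Origin: centre of its underside. Pocket 1 can be at either end (see the reader post).
- reader: Reader post: round grey post, 40 mm diameter on a 52 mm foot, 90 mm high, fixed on the line of the pockets beyond one end of the tray, 240 mm from its centre. Pocket 1 is the one next to it (centre 88 mm from the post's axis); pockets 2 to 5 follow at 164, 240, 316, 392 mm. Origin: centre of its underside.
- endstop: Low grey block, 55 x 45 x 22 mm high, fixed beyond the other end of the tray (next to pocket 5), 240 mm from the tray's centre. Origin: centre of its underside.
- jar: Round amber jar with a wide flat white cap: body 56 mm diameter to 46 mm up, cap 58 mm diameter, 64 mm high in all. Belongs in pocket 1. Loose, on the bench, random yaw and place in the row; may be absent. Origin: centre of the underside, z up; 95 to 185 g.
- square_bottle: White square bottle: body 50 x 50 mm (sides along its x and y) and 58 mm high, narrow round neck and cap of 30 mm diameter on top, 80 mm high in all. Belongs in pocket 2. Loose, on the bench, random yaw and place in the row; may be absent. Origin: centre of the underside, z up; 95 to 185 g.
- flask: Clear conical flask with a stopper: 64 mm diameter at the base (up to 8 mm), tapering to a straight cylindrical neck of 30 mm diameter from 48 to 85 mm up, then a 6 mm dark stopper of 34 mm diameter (look only), 91 mm high. Hold it by the neck. Belongs in pocket 3. Loose, on the bench, random yaw and place in the row; may be absent. Origin: centre of the underside, z up; 95 to 185 g.
- cartridge: Grey flat-sided cartridge, a plain upright block with a dark heavy foot, 44 mm thick (its x) by 60 mm wide (its y), 68 mm high with a foil top. Belongs in pocket 4; it fits squarely, either way round. Loose, on the bench, random yaw and place in the row; may be absent. Origin: centre of the underside, z up; 95 to 185 g.
- dropper: Amber dropper bottle: round body 52 mm diameter and 56 mm high, black collar of 26 mm diameter to 64 mm, slender rubber bulb to 84 mm. Belongs in pocket 5. Loose, on the bench, random yaw and place in the row; may be absent. Origin: centre of the underside, z up; 95 to 185 g.
- bin: Grey open discard bin on the bench, fixed, 190 (its x) x 170 (its y) x 70 mm high, walls and floor 4 mm. Origin: centre of its underside.
- lever (a joint): Feed lever: 0 to 1.0 rad; 0 leans towards the robot (-x of its block), 1.0 is pushed fully over, leaning away (+x of its block). Starts between 0.6 and 1.0 and stays where it is left; about 1 to 2 N at the tip moves it.
- lever_tip (a point): Centre of the black ball (26 mm diameter) at the end of the feed lever's 10 mm thick arm, 80 mm from its pivot, which lies 22 mm above the origin of the lever's block.
- lever_base: The feed lever's grey block, fixed to the bench left of the tray; the lever swings in the x-z plane of this frame, over towards its +x. 70 (x) x 50 (y) x 25 mm high. Origin: centre of its underside.
- cup1: Spent cup: clear open straight cup, 50 mm diameter and 60 mm high (its mouth is visibly open but handle it as solid), 30 g. At the start it stands in a pocket of the tray, if it is there at all; two or three of the five cups are. Origin: centre of its underside, z up.
- cup2: Spent cup: clear open straight cup, 50 mm diameter and 60 mm high (its mouth is visibly open but handle it as solid), 30 g. At the start it stands in a pocket of the tray, if it is there at all; two or three of the five cups are. Origin: centre of its underside, z up.
- cup3: Spent cup: clear open straight cup, 50 mm diameter and 60 mm high (its mouth is visibly open but handle it as solid), 30 g. At the start it stands in a pocket of the tray, if it is there at all; two or three of the five cups are. Origin: centre of its underside, z up.
- cup4: Spent cup: clear open straight cup, 50 mm diameter and 60 mm high (its mouth is visibly open but handle it as solid), 30 g. At the start it stands in a pocket of the tray, if it is there at all; two or three of the five cups are. Origin: centre of its underside, z up.
- cup5: Spent cup: clear open straight cup, 50 mm diameter and 60 mm high (its mouth is visibly open but handle it as solid), 30 g. At the start it stands in a pocket of the tray, if it is there at all; two or three of the five cups are. Origin: centre of its underside, z up.
- beaker: Glass beaker, 66 mm diameter, 90 mm high, loose; not part of the job, leave it alone. Origin: centre of its underside.
- petri: Stack of glass dishes, 94 mm diameter, 40 mm high, loose; not part of the job, leave it alone. Origin: centre of its underside.
- spot_plate: White round spotting plate, 120 mm diameter, 10 mm high, loose; not part of the job, leave it alone. Origin: centre of its underside.
- pen: Black and white marker pen, 145 mm long, 16 mm thick, lying, loose; not part of the job, leave it alone. Origin: centre of its underside.
- wash_bottle: White bottle, 66 mm diameter, 150 mm high, loose; not part of the job, leave it alone. Origin: centre of its underside.
There are look-alikes about, which are no part of the job. What is shaped like the square_bottle but green is not meant.

How it is judged:
By the outcome, as a careful person would: the job done as asked, in the order asked, and still so for the second after the job is handed in, with the robot touching nothing.
Of cup1, cup2, cup3, cup4, cup5 only 2 to 3 are there at a start; the rules pass over those that are not, and their reading is None.
Of jar, square_bottle, flask, cartridge, dropper only 4 to 5 are there at a start; the rules pass over those that are not, and their reading is None.
At some moment in a run one of jar, square_bottle, flask, cartridge, dropper may be knocked a few centimetres aside while the robot is not near it.
It also fails if it takes over 208 s, if anything falls off the work surface, if the arm or the gripper's body presses on something with over 40 N, if the wrist force passes 120 N, or if a joint passes its speed limit or range.

## Working session

There is one attempt and no reset: what is moved stays moved. The work goes in short steps, Python scripts to look and compute and a tool call to move; the robot and the scene stay as the last step left them, time stands still between calls to the robot, and variables do not carry over. Pictures are saved under pics/ and viewed, at most 14 in all, crops included, and the job is handed in when it is done.

Besides the shell and the picture viewer there is one more tool, called after "Request:" by a JSON object that holds its "method" and its "body". apply_moves: Moves the arm, as the interface text tells. Shifts and turns lie within -1 to 1; 1 stands for 0.75 m of shift or pi rad of turn. Its arguments: {"type":"object","properties":{"targets":{"type":"array"},"squeeze":{"type":"number"}},"required":["targets"]}

```bash
mkdir -p pics; cat > h.py <<'E'
import numpy as np, cv2
from workcell import ctrl
from scipy.spatial.transform import Rotation as R
def snap(n,save=None):
    p=ctrl.snapshot(n)
    if save: cv2.imwrite('pics/'+save+'.png',p['image'])
    return p
def world(p,x): return np.array(p['R']).T@(np.array(x)-np.array(p['t']))
def lm(p,n,k=3,f='landmark_of'):
    return [(np.round(world(p,d['xyz']),3).tolist(),round(d['score'],2)) for d in getattr(ctrl,f)(p,n)[:k]]
def px(p,X):
    r,_=cv2.Rodrigues(np.array(p['R'])); return cv2.projectPoints(np.array(X,float).reshape(-1,1,3),r,np.array(p['t'],float),np.array(p['camera_matrix']),np.array(p['dist_coeffs']))[0].reshape(-1,2)
def atz(p,uv,z):
    u=cv2.undistortPoints(np.array(uv,float).reshape(-1,1,2),np.array(p['camera_matrix']),np.array(p['dist_coeffs'])).reshape(-1,2)
    Rm=np.array(p['R']);c=-Rm.T@np.array(p['t'])
    d=np.c_[u,np.ones(len(u))]@Rm
    return c+d*((z-c[2])/d[:,2])[:,None]
def st():
    o=ctrl.get_obs(); print({k:np.round(o[k],3).tolist() for k in('clock','tcp_pos','orientation','q','wrist_force','opening','finger_force')})
    return o
E
python3 - <<'E'
from h import *
o=st()
print(R.from_quat(np.roll(o['orientation'],-1)).as_matrix().round(3))
ps={n:snap(n,n+'0') for n in('top','side')}
for n,p in ps.items():
    print(n,'cam',np.round(world(p,[0,0,0]),3))
    for t in 'tray reader endstop jar square_bottle flask cartridge dropper bin lever_tip lever_base cup1 beaker petri spot_plate pen wash_bottle'.split():
        print(t,lm(p,t,6 if t=='cup1' else 3))
E
```

```text
{'clock': 0.0, 'tcp_pos': [0.193, -0.594, 0.19], 'orientation': [-0.001, 0.988, 0.157, -0.0], 'q': [-1.258, 0.354, 1.634, -0.0, 1.155, -0.002], 'wrist_force': [0.954, -0.03, -0.365], 'opening': 0.999, 'finger_force': 0.0}
[[ 0.951  0.31  -0.   ]
 [ 0.31  -0.951  0.001]
 [-0.    -0.001 -1.   ]]
top cam [0.269 0.012 1.398]
tray [([0.609, -0.037, -0.001], 0.61)]
reader [([0.577, -0.274, -0.001], 0.85)]
endstop [([0.641, 0.202, 0.003], 0.82)]
jar [([0.443, 0.054, -0.005], 0.62)]
square_bottle [([0.315, 0.258, -0.0], 0.72)]
flask [([0.432, -0.196, 0.002], 0.58)]
cartridge [([0.454, -0.06, -0.002], 0.62), ([0.612, -0.037, 0.002], 0.43), ([0.44, -0.347, -0.002], 0.29)]
dropper [([0.436, 0.28, 0.0], 0.72)]
bin [([0.429, 0.155, -0.002], 0.66), ([0.437, -0.347, -0.005], 0.63)]
lever_tip [([0.575, 0.431, 0.093], 0.61), ([0.713, -0.371, 0.0], 0.56)]
lever_base [([0.545, 0.419, -0.002], 0.64), ([0.391, 0.439, -0.007], 0.63)]
cup1 [([0.623, 0.038, 0.008], 0.79), ([0.625, 0.111, 0.008], 0.69), ([0.605, -0.105, 0.003], 0.65)]
beaker [([0.642, -0.447, -0.004], 0.84)]
petri [([0.574, 0.428, 0.092], 0.
[... 518 characters left out ...]
([0.452, -0.059, 0.002], 0.69)]
flask [([0.432, -0.197, 0.004], 0.72)]
cartridge [([0.447, -0.06, 0.003], 0.57)]
dropper [([0.442, 0.278, 0.003], 0.84)]
bin [([0.444, -0.349, -0.0], 0.75), ([0.446, 0.051, 0.002], 0.67)]
lever_tip [([0.578, 0.425, 0.098], 0.68)]
lever_base [([0.543, 0.421, 0.004], 0.78)]
cup1 [([0.622, 0.037, 0.011], 0.82), ([0.606, -0.105, 0.008], 0.77), ([0.627, 0.111, 0.006], 0.69), ([0.444, 0.054, 0.002], 0.68)]
beaker [([0.645, -0.443, 0.002], 0.8)]
petri [([0.388, 0.437, 0.002], 0.83)]
spot_plate [([0.802, -0.078, 0.002], 0.69), ([0.785, 0.069, 0.007], 0.63)]
pen [([0.798, -0.079, 0.003], 0.67), ([0.441, 0.276, -0.001], 0.48)]
wash_bottle [([0.72, -0.373, -0.003], 0.6)]
```

View pics/top0.png

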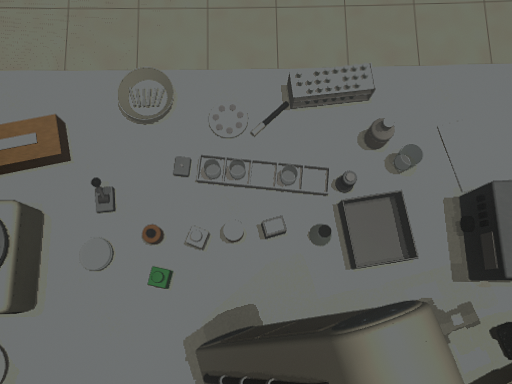

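View pics/side0.png

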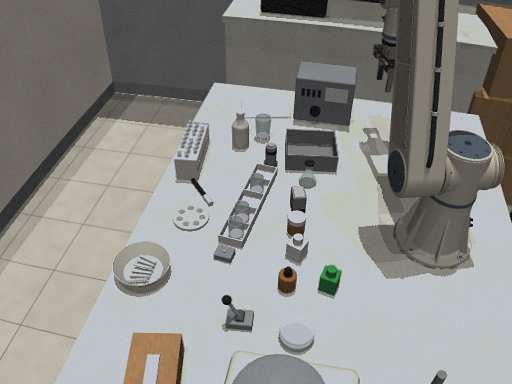

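The top view shows all five containers:

| Container | Pixel position |
|---|---|
| Dropper | (152,234) |
| White square bottle | (197,236) |
| Jar | (232,231) |
| Cartridge | (273,227) |
| Flask | (321,233) |

The green look-alike is at (159,277). Cups stand in pockets 5, 4 and 2, at (212,169), (237,169) and (288,175). The reader post at (346,181) marks the pocket 1 end, and the lever at (97,183) leans away from the robot. The side view agrees. Next I'll get the yaws.

```bash
cat >> h.py <<'E'
def sqrfit(p,name,c,w,h,z0,z1):
    """yaw + xy by maximising edge strength along projected top outline (z1) and"""
    g=cv2.GaussianBlur(cv2.cvtColor(p['image'],cv2.COLOR_BGR2GRAY).astype(np.float32),(3,3),0)
    gx=cv2.Sobel(g,cv2.CV_32F,1,0);gy=cv2.Sobel(g,cv2.CV_32F,0,1);m=np.hypot(gx,gy)
    s=np.linspace(-.5,.5,21);o=np.full(21,.5)
    E=np.r_[np.c_[s*w,o*h],np.c_[s*w,-o*h],np.c_[o*w,s*h],np.c_[-o*w,s*h]]
    best=(-1,)
    for yaw in np.arange(-90,90,3)if w!=h else np.arange(-45,45,3):
        a=np.radians(yaw);Q=E@np.array([[np.cos(a),np.sin(a)],[-np.sin(a),np.cos(a)]])
        for dx in np.arange(-.009,.0091,.003):
            for dy in np.arange(-.009,.0091,.003):
                X=np.c_[Q+np.array(c)[:2]+[dx,dy],np.full(len(Q),z1)]
                u=px(p,X).astype(np.float32)
                v=cv2.remap(m,u[None,:,0],u[None,:,1],cv2.INTER_LINEAR).mean()
                if v>best[0]:best=(float(v),yaw,round(c[0]+dx,3),round(c[1]+dy,3))
    return best
E
python3 - <<'E'
from h import *
p=snap('top');s=snap('side')
F=[('cartridge',[.451,-.060],.044,.060,.068),('square_bottle',[.4305,.154],.05,.05,.058),('lever_base',[.544,.420],.07,.05,.025),('bin',[.440,-.349],.19,.17,.07),('tray',[.609,-.036],.08,.384,.03)]
im=cv2.resize(p['image'][140:290,85:425],None,fx=2.3,fy=2.3,interpolation=cv2.INTER_CUBIC)
im2=np.clip(im.astype(float)*1.6,0,255).astype(np.uint8)
for n,c,w,h,z in F:
    b=sqrfit(p,n,c,w,h,0,z); b2=sqrfit(s,n,c,w,h,0,z); print(n,b,b2)
    a=np.radians(b[1]);Q=np.array([[-w,-h],[w,-h],[w,h],[-w,h]])/2@np.array([[np.cos(a),np.sin(a)],[-np.sin(a),np.cos(a)]])+b[2:]
    u=((px(p,np.c_[Q,np.full(4,z)])-[85,140]+.5)*2.3).astype(int)
    cv2.polylines(im2,[u],True,(0,0,255),1)
cv2.imwrite('pics/c1.png',im2)
E
```

```text
cartridge (106.08343505859375, np.int64(15), np.float64(0.442), np.float64(-0.057)) (210.2444610595703, np.int64(6), np.float64(0.457), np.float64(-0.06))
square_bottle (69.28509521484375, np.int64(-24), np.float64(0.428), np.float64(0.154)) (222.27566528320312, np.int64(24), np.float64(0.428), np.float64(0.145))
lever_base (108.44735717773438, np.int64(6), np.float64(0.538), np.float64(0.417)) (210.21417236328125, np.int64(3), np.float64(0.541), np.float64(0.423))
bin (136.07760620117188, np.int64(9), np.float64(0.437), np.float64(-0.346)) (299.7457580566406, np.int64(6), np.float64(0.443), np.float64(-0.346))
tray (90.97798919677734, np.int64(-6), np.float64(0.603), np.float64(-0.03)) (216.2086181640625, np.int64(-6), np.float64(0.609), np.float64(-0.036))
```

View pics/c1.png

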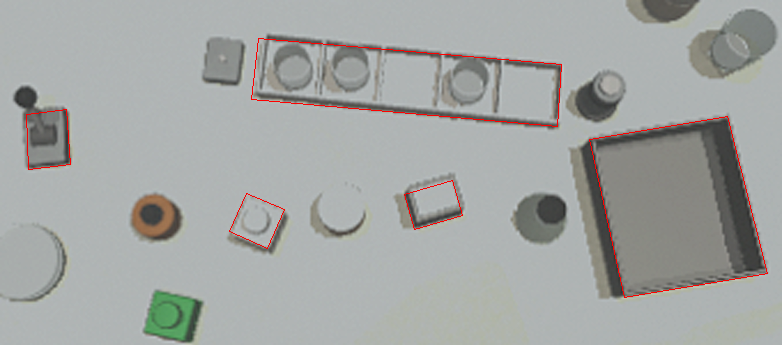

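The overlay shows the tray, bin, bottle and lever block outlines fitting well. Only the cartridge outline sits a few mm towards the robot, and its yaw of about 15° looks right. Next is the lever.

```bash
cat >> h.py <<'E'
def Rd(yaw):
    a=np.radians(yaw);c,s=np.cos(a),np.sin(a);return np.array([[c,s,0],[s,-c,0],[0,0,-1]])
def plan(wps,extra=1):
    """wps: (x,y,z,yaw deg of tool x,jaw[,rows]); prints rows in tool axes, calls of <=10 rows"""
    o=ctrl.get_obs();P=np.array(o['tcp_pos']);Q=R.from_quat(np.roll(o['orientation'],-1)).as_matrix()
    call=[];P0,Q0=P,Q;p,q=P,Q
    def flush():
        nonlocal call
        if call: print('CALL',' '.join(f'{n}x{r}' for r,n in call),'rows',sum(n for _,n in call)); call=[]
    for w in wps:
        T=np.array(w[:3]);G=Rd(w[3])
        ang=np.degrees(R.from_matrix(q.T@G).magnitude())
        n=w[5] if len(w)>5 else int(np.ceil(max(np.linalg.norm(T-p)/.0625,ang/10.7)-.05))+extra
        while n>0:
            k=sum(a for _,a in call)
            if k>=10: flush();P0,Q0=p,q;k=0
            m=min(n,10-k)
            sh=Q0.T@(T-P0)/.75;rv=R.from_matrix(Q0.T@G).as_rotvec()/np.pi
            call.append(([round(float(v),3)+0. for v in np.r_[sh,rv]]+[w[4]],m))
            n-=m
            # predicted pose if cut mid-way
            f=1 if n==0 else None
            if f is None:
                d=T-p;D=np.linalg.norm(d);st_=min(D,.0625*m);p=p+d/D*st_ if D>0 else p
                rv=R.from_matrix(q.T@G).as_rotvec();a=np.linalg.norm(rv);q=q@R.from_rotvec(rv*min(1,np.radians(10.7)*m/max(a,1e-9))).as_matrix()
        p,q=T,G
    flush()
E
python3 - <<'E'
from h import *
plan([(.1934,-.594,.25,18,0,1),(.618,.433,.25,5,0,)])
E
```

```text
CALL 1x[0.0, 0.0, -0.079, 0.0, 0.0, 0.0, 0] 9x[0.962, -1.127, -0.079, 0.0, 0.0, 0.072, 0] rows 10
CALL 10x[0.337, -0.649, 0.0, 0.0, 0.0, 0.0, 0] rows 10
```

Request:
{"method": "apply_moves", "body": {"targets": [[[0, 0, -0.08, 0, 0, 0, 0], [0.4, -0.52, -0.08, 0, 0, 0.072, 0], [0.4, -0.52, -0.08, 0, 0, 0.072, 0], [0.4, -0.52, -0.08, 0, 0, 0.072, 0], [0.4, -0.52, -0.08, 0, 0, 0.072, 0], [0.4, -0.52, -0.08, 0, 0, 0.072, 0], [0.4, -0.52, -0.08, 0, 0, 0.072, 0], [0.4, -0.52, -0.08, 0, 0, 0.072, 0], [0.4, -0.52, -0.08, 0, 0, 0.072, 0], [0.4, -0.52, -0.08, 0, 0, 0.072, 0]]]}}

```text
clock: 3.15
tcp_pos: [0.3589, -0.1276, 0.2513]
orientation: [-0.0, 0.999, 0.047, 0.0]
wrist_force: [0.5, -0.7, 0.3]
opening: 0.005
finger_force: 0.0
```

```bash
python3 - <<'E'
from h import *
st()
plan([(.618,.433,.25,5,0,10),(.618,.433,.08,5,0),(.528,.4205,.08,5,0,5)])
E
```

```text
{'clock': 3.15, 'tcp_pos': [0.359, -0.128, 0.251], 'orientation': [-0.0, 0.999, 0.047, 0.0], 'q': [-0.346, -0.112, 2.033, 0.001, 1.221, 1.13], 'wrist_force': [0.5, -0.726, 0.283], 'opening': 0.005, 'finger_force': 0.0}
CALL 10x[0.414, -0.711, 0.002, 0.0, 0.0, 0.002, 0] rows 10
CALL 4x[0.0, 0.0, 0.227, 0.0, 0.0, 0.0, 0] 5x[-0.121, 0.006, 0.227, 0.0, 0.0, 0.0, 0] rows 9
```

Request:
{"method": "apply_moves", "body": {"targets": [[[0.414, -0.711, 0.002, 0, 0, 0.002, 0], [0.414, -0.711, 0.002, 0, 0, 0.002, 0], [0.414, -0.711, 0.002, 0, 0, 0.002, 0], [0.414, -0.711, 0.002, 0, 0, 0.002, 0], [0.414, -0.711, 0.002, 0, 0, 0.002, 0], [0.414, -0.711, 0.002, 0, 0, 0.002, 0], [0.414, -0.711, 0.002, 0, 0, 0.002, 0], [0.414, -0.711, 0.002, 0, 0, 0.002, 0], [0.414, -0.711, 0.002, 0, 0, 0.002, 0], [0.414, -0.711, 0.002, 0, 0, 0.002, 0]]]}}

```text
clock: 4.4
tcp_pos: [0.622, 0.4285, 0.249]
orientation: [0.0, 0.999, 0.041, 0.0]
wrist_force: [1.5, -0.1, 0.9]
opening: 0.003
finger_force: 0.0
```

Request:
{"method": "apply_moves", "body": {"targets": [[[0, 0, 0.227, 0, 0, 0, 0], [0, 0, 0.227, 0, 0, 0, 0], [0, 0, 0.227, 0, 0, 0, 0], [0, 0, 0.227, 0, 0, 0, 0], [-0.04, 0.002, 0.227, 0, 0, 0, 0], [-0.06, 0.003, 0.227, 0, 0, 0, 0], [-0.08, 0.004, 0.227, 0, 0, 0, 0], [-0.1, 0.005, 0.227, 0, 0, 0, 0], [-0.113, 0.006, 0.227, 0, 0, 0, 0], [-0.113, 0.006, 0.227, 0, 0, 0, 0]]]}}

```text
clock: 5.65
tcp_pos: [0.5401, 0.4195, 0.0881]
orientation: [-0.004, 0.999, 0.041, 0.005]
wrist_force: [-5.4, -1.7, 32.5]
opening: 0.005
finger_force: 14.9
```

```bash
python3 - <<'E'
from h import *
st()
for n in('top','side'):
    p=snap(n); print(lm(p,'lever_tip'),lm(p,'lever_base'))
E
```

```text
{'clock': 5.65, 'tcp_pos': [0.54, 0.419, 0.088], 'orientation': [-0.004, 0.999, 0.041, 0.005], 'q': [0.658, 0.537, 1.591, 0.001, 1.002, 2.146], 'wrist_force': [-5.446, -1.697, 32.46], 'opening': 0.005, 'finger_force': 14.876}
[] [([0.545, 0.42, 0.0], 0.65)]
[([0.531, 0.419, 0.102], 0.45), ([0.39, 0.437, 0.002], 0.2)] [([0.544, 0.422, 0.003], 0.9), ([0.72, -0.373, -0.003], 0.38)]
```

Request:
{"method": "apply_moves", "body": {"targets": [[[0.03, 0, -0.02, 0, 0, 0, 0], [0.06, 0, -0.16, 0, 0, 0, 0], [0.06, 0, -0.16, 0, 0, 0, 0], [0.06, 0, -0.16, 0, 0, 0, 0]]]}}

```text
clock: 6.45
tcp_pos: [0.585, 0.4216, 0.2072]
orientation: [-0.003, 0.999, 0.041, 0.005]
wrist_force: [0.8, -1.2, -0.4]
opening: 0.002
finger_force: 0.0
```

```bash
python3 - <<'E'
from h import *
st()
for n in('top','side'):
    p=snap(n); print(lm(p,'lever_tip'),lm(p,'lever_base'))
cv2.imwrite('pics/l1.png',cv2.resize(p['image'][240:350,170:340],None,fx=4,fy=4,interpolation=cv2.INTER_CUBIC))
E
```

```text
{'clock': 6.45, 'tcp_pos': [0.585, 0.422, 0.207], 'orientation': [-0.003, 0.999, 0.041, 0.005], 'q': [0.623, 0.483, 1.398, -0.0, 1.248, 2.112], 'wrist_force': [0.849, -1.244, -0.37], 'opening': 0.002, 'finger_force': 0.0}
[] [([0.437, 0.28, -0.001], 0.61), ([0.543, 0.42, -0.0], 0.56)]
[([0.531, 0.419, 0.104], 0.58)] [([0.543, 0.419, 0.005], 0.86)]
```

View pics/l1.png

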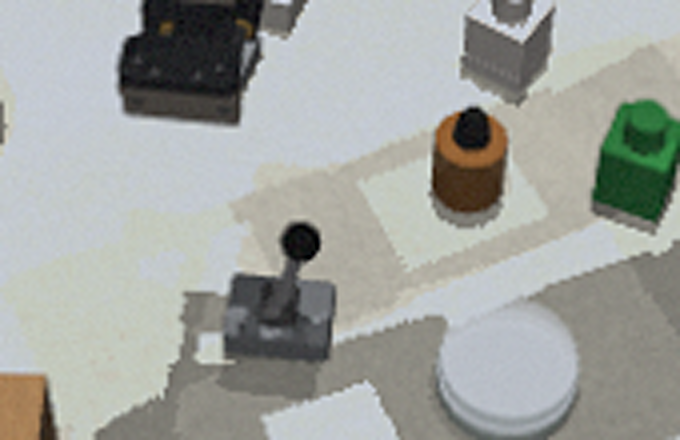

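The lever stands near mid-travel because the fingertips rode up onto the ball. I'll push lower.

Request:
{"method": "apply_moves", "body": {"targets": [[[0, 0, 0.19, 0, 0, 0, 0], [0, 0, 0.19, 0, 0, 0, 0], [0, 0, 0.19, 0, 0, 0, 0], [0, 0, 0.19, 0, 0, 0, 0], [-0.02, 0, 0.19, 0, 0, 0, 0], [-0.035, 0, 0.19, 0, 0, 0, 0], [-0.045, 0, 0.19, 0, 0, 0, 0], [-0.055, 0, 0.19, 0, 0, 0, 0], [-0.055, 0, 0.19, 0, 0, 0, 0]]]}}

```text
clock: 7.88
tcp_pos: [0.5392, 0.4169, 0.057]
orientation: [0.0, 0.999, 0.041, -0.0]
wrist_force: [-0.4, -0.5, -0.2]
opening: 0.002
finger_force: 0.0
```

```bash
python3 - <<'E'
from h import *
st()
for n in('top','side'):
    p=snap(n); print(lm(p,'lever_tip'))
E
```

```text
{'clock': 7.875, 'tcp_pos': [0.539, 0.417, 0.057], 'orientation': [0.0, 0.999, 0.041, -0.0], 'q': [0.656, 0.576, 1.603, 0.0, 0.963, 2.144], 'wrist_force': [-0.351, -0.514, -0.197], 'opening': 0.002, 'finger_force': 0.0}
[]
[]
```

Request:
{"method": "apply_moves", "body": {"targets": [[[-0.01, 0, 0, 0, 0, 0, 0], [-0.015, 0, 0, 0, 0, 0, 0], [-0.02, 0, 0, 0, 0, 0, 0], [-0.02, 0, 0, 0, 0, 0, 0]]]}}

```text
clock: 8.57
tcp_pos: [0.5277, 0.4159, 0.0569]
orientation: [-0.0, 0.999, 0.041, 0.003]
wrist_force: [12.8, -1.1, -7.3]
opening: 0.006
finger_force: 6.2
```

```bash
python3 - <<'E'
from h import *
for n in('top','side'):
    p=snap(n); print(lm(p,'lever_tip'))
E
```

```text
[]
[([0.444, 0.05, 0.0], 0.75), ([0.428, 0.15, 0.004], 0.36)]
```

Request:
{"method": "apply_moves", "body": {"targets": [[[0.03, 0, 0, 0, 0, 0, 0], [0.05, 0, -0.02, 0, 0, 0, 0], [0.05, -0.01, -0.25, 0, 0, 0, 0], [0.05, -0.01, -0.25, 0, 0, 0, 0], [0.05, -0.01, -0.25, 0, 0, 0, 1], [0.05, -0.01, -0.25, 0, 0, 0, 1], [0.05, 0.2, -0.25, 0, 0, 0, 1], [0.05, 0.2, -0.25, 0, 0, 0, 1], [0.05, 0.2, -0.25, 0, 0, 0, 1], [0.05, 0.2, -0.25, 0, 0, 0, 1]]]}}

```text
clock: 10.02
tcp_pos: [0.5739, 0.2668, 0.243]
orientation: [0.001, 0.999, 0.04, -0.001]
wrist_force: [-0.0, 0.6, -0.0]
opening: 0.635
finger_force: 0.0
```

```bash
python3 - <<'E'
from h import *
st()
for n in('top','side'):
    p=snap(n); print(lm(p,'lever_tip'),lm(p,'lever_base'),lm(p,'cup1'))
plan([(.626,.111,.15,82.8,1),(.626,.111,.038,82.8,1),(.626,.111,.038,82.8,0,4),(.626,.111,.2,82.8,0)])
E
```

```text
{'clock': 10.025, 'tcp_pos': [0.574, 0.267, 0.243], 'orientation': [0.001, 0.999, 0.04, -0.001], 'q': [0.433, 0.324, 1.557, -0.0, 1.263, 1.924], 'wrist_force': [-0.001, 0.616, -0.015], 'opening': 0.635, 'finger_force': 0.0}
[] [] [([0.626, 0.113, 0.005], 0.78), ([0.624, 0.04, 0.008], 0.66), ([0.601, -0.108, 0.003], 0.56)]
[([0.508, 0.415, 0.092], 0.54), ([0.428, 0.152, 0.005], 0.39)] [([0.541, 0.422, 0.002], 0.97)] [([0.604, -0.109, 0.006], 0.67), ([0.622, 0.038, 0.008], 0.55), ([0.629, 0.109, 0.008], 0.48)]
CALL 9x[0.051, 0.217, 0.125, 0.0, 0.0, -0.433, 1] 1x[0.051, 0.217, 0.275, 0.0, 0.0, -0.433, 1] rows 10
CALL 2x[0.0, 0.0, 0.066, 0.0, 0.0, 0.0, 1] 4x[0.0, 0.0, 0.066, 0.0, 0.0, 0.0, 0] 4x[0.0, 0.0, -0.15, 0.0, 0.0, 0.0, 0] rows 10
```

Request:
{"method": "apply_moves", "body": {"targets": [[[0.051, 0.217, 0.125, 0, 0, -0.433, 1], [0.051, 0.217, 0.125, 0, 0, -0.433, 1], [0.051, 0.217, 0.125, 0, 0, -0.433, 1], [0.051, 0.217, 0.125, 0, 0, -0.433, 1], [0.051, 0.217, 0.125, 0, 0, -0.433, 1], [0.051, 0.217, 0.125, 0, 0, -0.433, 1], [0.051, 0.217, 0.125, 0, 0, -0.433, 1], [0.051, 0.217, 0.125, 0, 0, -0.433, 1], [0.051, 0.217, 0.125, 0, 0, -0.433, 1], [0.051, 0.217, 0.125, 0, 0, -0.433, 1]]]}}

```text
clock: 11.68
tcp_pos: [0.626, 0.1105, 0.1504]
orientation: [-0.0, 0.751, 0.66, -0.0]
wrist_force: [0.2, -0.1, -0.1]
opening: 0.995
finger_force: 0.0
```

```bash
python3 - <<'E'
from h import *
st()
plan([(.626,.111,.038,82.8,1),(.626,.111,.038,82.8,0,3),(.626,.111,.2,82.8,0)])
E
```

```text
{'clock': 11.675, 'tcp_pos': [0.626, 0.111, 0.15], 'orientation': [-0.0, 0.751, 0.66, -0.0], 'q': [0.172, 0.408, 1.647, 0.0, 1.086, 0.301], 'wrist_force': [0.202, -0.143, -0.133], 'opening': 0.995, 'finger_force': 0.0}
CALL 3x[0.001, 0.0, 0.15, 0.0, 0.0, -0.001, 1] 3x[0.001, 0.0, 0.15, 0.0, 0.0, -0.001, 0] 4x[0.001, 0.0, -0.066, 0.0, 0.0, -0.001, 0] rows 10
```

Request:
{"method": "apply_moves", "body": {"targets": [[[0, 0, 0.15, 0, 0, 0, 0.8], [0, 0, 0.15, 0, 0, 0, 0.75], [0, 0, 0.15, 0, 0, 0, 0.7], [0, 0, 0.15, 0, 0, 0, 0], [0, 0, 0.15, 0, 0, 0, 0], [0, 0, 0.15, 0, 0, 0, 0], [0, 0, 0.15, 0, 0, 0, 0], [0, 0, -0.06, 0, 0, 0, 0], [0, 0, -0.06, 0, 0, 0, 0], [0, 0, -0.06, 0, 0, 0, 0]]], "squeeze": 12}}

```text
clock: 12.92
tcp_pos: [0.6276, 0.1105, 0.2003]
orientation: [0.001, 0.751, 0.66, 0.002]
wrist_force: [1.0, 0.1, -0.8]
opening: 0.53
finger_force: 12.0
```

Request:
{"method": "apply_moves", "body": {"targets": [[[-0.705, -0.193, -0.02, 0, 0, 0, 0], [-0.705, -0.193, -0.02, 0, 0, 0, 0], [-0.705, -0.193, -0.02, 0, 0, 0, 0], [-0.705, -0.193, -0.02, 0, 0, 0, 0], [-0.705, -0.193, -0.02, 0, 0, 0, 0], [-0.705, -0.193, -0.02, 0, 0, 0, 0], [-0.705, -0.193, -0.02, 0, 0, 0, 0], [-0.705, -0.193, -0.02, 0, 0, 0, 0], [-0.705, -0.193, -0.02, 0, 0, 0, 0], [-0.705, -0.193, -0.02, 0, 0, 0, 0]]]}}

```text
clock: 14.18
tcp_pos: [0.4136, -0.3985, 0.2113]
orientation: [0.001, 0.752, 0.659, -0.0]
wrist_force: [-0.3, 1.1, -0.6]
opening: 0.53
finger_force: 12.0
```

```bash
python3 - <<'E'
from h import *
st()
plan([(.416,-.3955,.065,82.8,0),(.416,-.3955,.065,82.8,.7,3),(.416,-.3955,.2,82.8,.75)])
plan([(.6225,.039,.16,82.8,.75)])
E
```

```text
{'clock': 14.175, 'tcp_pos': [0.414, -0.399, 0.211], 'orientation': [0.001, 0.752, 0.659, -0.0], 'q': [-0.769, 0.255, 1.724, -0.001, 1.162, -0.637], 'wrist_force': [-0.302, 1.097, -0.615], 'opening': 0.53, 'finger_force': 11.997}
CALL 4x[0.005, 0.002, 0.195, 0.0, 0.0, -0.002, 0] 3x[0.005, 0.002, 0.195, 0.0, 0.0, -0.002, 0.7] 3x[0.004, 0.003, 0.015, 0.0, 0.0, -0.002, 0.75] rows 10
CALL 1x[0.0, 0.0, 0.0, 0.0, 0.0, 0.0, 0.75] rows 1
CALL 9x[0.615, 0.199, 0.068, 0.0, 0.0, -0.002, 0.75] rows 9
```

Request:
{"method": "apply_moves", "body": {"targets": [[[0, 0, 0.195, 0, 0, 0, 0], [0, 0, 0.195, 0, 0, 0, 0], [0, 0, 0.195, 0, 0, 0, 0], [0, 0, 0.195, 0, 0, 0, 0.5], [0, 0, 0.195, 0, 0, 0, 0.7], [0, 0, 0.195, 0, 0, 0, 0.7], [0, 0, 0.195, 0, 0, 0, 0.7], [0, 0, 0.015, 0, 0, 0, 0.75], [0, 0, 0.015, 0, 0, 0, 0.75], [0, 0, 0.015, 0, 0, 0, 0.75]]]}}

```text
clock: 15.42
tcp_pos: [0.4169, -0.3977, 0.2045]
orientation: [0.004, 0.751, 0.66, 0.0]
wrist_force: [0.0, 0.0, 0.6]
opening: 0.75
finger_force: 0.0
```

Request:
{"method": "apply_moves", "body": {"targets": [[[0.614, 0.204, 0.053, 0, 0, 0, 0.8], [0.614, 0.204, 0.053, 0, 0, 0, 0.8], [0.614, 0.204, 0.053, 0, 0, 0, 0.8], [0.614, 0.204, 0.053, 0, 0, 0, 0.8], [0.614, 0.204, 0.053, 0, 0, 0, 0.8], [0.614, 0.204, 0.053, 0, 0, 0, 0.8], [0.614, 0.204, 0.053, 0, 0, 0, 0.8], [0.614, 0.204, 0.053, 0, 0, 0, 0.8], [0.614, 0.204, 0.053, 0, 0, 0, 0.8], [0.614, 0.204, 0.053, 0, 0, 0, 0.8]]]}}

```text
clock: 16.68
tcp_pos: [0.6246, 0.0411, 0.1587]
orientation: [-0.0, 0.751, 0.661, -0.001]
wrist_force: [0.4, -0.6, -0.2]
opening: 0.798
finger_force: 0.0
```

```bash
python3 - <<'E'
from h import *
st()
s=snap('side');t=snap('top')
print(lm(s,'cup1',5),lm(t,'cup1',5))
plan([(.6225,.039,.038,82.8,.75),(.6225,.039,.038,82.8,0,4),(.6225,.039,.2,82.8,0)])
E
```

```text
{'clock': 16.675, 'tcp_pos': [0.625, 0.041, 0.159], 'orientation': [-0.0, 0.751, 0.661, -0.001], 'q': [0.063, 0.386, 1.661, -0.0, 1.096, 0.191], 'wrist_force': [0.395, -0.627, -0.179], 'opening': 0.798, 'finger_force': 0.0}
[([0.62, 0.036, 0.007], 0.86), ([0.417, -0.395, 0.007], 0.67), ([0.607, -0.109, 0.008], 0.6), ([0.582, -0.273, 0.004], 0.41), ([0.644, -0.447, 0.002], 0.25)] [([0.415, -0.399, 0.002], 0.88), ([0.604, -0.105, -0.0], 0.81)]
CALL 3x[-0.002, -0.003, 0.162, 0.0, 0.0, -0.001, 0.75] 4x[-0.002, -0.003, 0.162, 0.0, 0.0, -0.001, 0] 3x[-0.002, -0.003, -0.054, 0.0, 0.0, -0.001, 0] rows 10
CALL 1x[0.0, 0.0, 0.0, 0.0, 0.0, 0.0, 0] rows 1
```

Request:
{"method": "apply_moves", "body": {"targets": [[[-0.002, -0.003, 0.162, 0, 0, 0, 0.8], [-0.002, -0.003, 0.162, 0, 0, 0, 0.75], [-0.002, -0.003, 0.162, 0, 0, 0, 0.7], [-0.002, -0.003, 0.162, 0, 0, 0, 0], [-0.002, -0.003, 0.162, 0, 0, 0, 0], [-0.002, -0.003, 0.162, 0, 0, 0, 0], [-0.002, -0.003, 0.162, 0, 0, 0, 0], [-0.002, -0.003, -0.054, 0, 0, 0, 0], [-0.002, -0.003, -0.054, 0, 0, 0, 0], [-0.002, -0.003, -0.054, 0, 0, 0, 0]]]}}

```text
clock: 18.12
tcp_pos: [0.6245, 0.0405, 0.2047]
orientation: [0.002, 0.751, 0.66, 0.002]
wrist_force: [-0.1, -0.8, -1.0]
opening: 0.529
finger_force: 12.0
```

Request:
{"method": "apply_moves", "body": {"targets": [[[-0.493, -0.232, 0, 0, 0, 0, 0], [-0.493, -0.232, 0, 0, 0, 0, 0], [-0.493, -0.232, 0, 0, 0, 0, 0], [-0.493, -0.232, 0, 0, 0, 0, 0], [-0.493, -0.232, 0, 0, 0, 0, 0], [-0.493, -0.232, 0, 0, 0, 0, 0], [-0.493, -0.232, 0, 0, 0, 0, 0], [-0.493, -0.232, 0, 0, 0, 0, 0]]]}}

```text
clock: 19.12
tcp_pos: [0.4023, -0.3059, 0.201]
orientation: [0.001, 0.752, 0.659, 0.0]
wrist_force: [-0.1, -0.0, 0.1]
opening: 0.526
finger_force: 12.0
```

```bash
python3 - <<'E'
from h import *
st()
plan([(.404,-.306,.065,82.8,0,3)])
plan([(.605,-.107,.16,82.8,.75)])
E
```

```text
{'clock': 19.125, 'tcp_pos': [0.402, -0.306, 0.201], 'orientation': [0.001, 0.752, 0.659, 0.0], 'q': [-0.653, 0.155, 1.875, -0.0, 1.11, -0.521], 'wrist_force': [-0.062, -0.005, 0.054], 'opening': 0.526, 'finger_force': 11.998}
CALL 3x[0.0, 0.002, 0.181, 0.0, 0.0, -0.002, 0] rows 3
CALL 6x[0.298, 0.233, 0.055, 0.0, 0.0, -0.002, 0.75] rows 6
```

Request:
{"method": "apply_moves", "body": {"targets": [[[0, 0.002, 0.181, 0, 0, 0, 0], [0, 0.002, 0.181, 0, 0, 0, 0], [0, 0.002, 0.181, 0, 0, 0, 0], [0, 0.002, 0.181, 0, 0, 0, 0.5], [0, 0.002, 0.181, 0, 0, 0, 0.7], [0, 0.002, 0.181, 0, 0, 0, 0.7], [0, 0.002, 0.181, 0, 0, 0, 0.7], [0, 0, 0, 0, 0, 0, 0.75], [0, 0, 0, 0, 0, 0, 0.75], [0, 0, 0, 0, 0, 0, 0.75]]]}}

```text
clock: 20.38
tcp_pos: [0.4053, -0.3058, 0.2047]
orientation: [0.004, 0.751, 0.66, 0.001]
wrist_force: [0.3, 0.5, 0.1]
opening: 0.753
finger_force: 0.0
```

Request:
{"method": "apply_moves", "body": {"targets": [[[0.298, 0.233, 0.053, 0, 0, 0, 0.8], [0.298, 0.233, 0.053, 0, 0, 0, 0.8], [0.298, 0.233, 0.053, 0, 0, 0, 0.8], [0.298, 0.233, 0.053, 0, 0, 0, 0.8], [0.298, 0.233, 0.053, 0, 0, 0, 0.8], [0.298, 0.233, 0.053, 0, 0, 0, 0.8], [0.298, 0.233, 0.053, 0, 0, 0, 0.8]]]}}

```text
clock: 21.25
tcp_pos: [0.6041, -0.1051, 0.1595]
orientation: [-0.001, 0.751, 0.66, -0.001]
wrist_force: [-0.9, -0.3, -0.2]
opening: 0.798
finger_force: 0.0
```

Request:
{"method": "apply_moves", "body": {"targets": [[[0, 0, 0.163, 0, 0, 0, 0.8], [0, 0, 0.163, 0, 0, 0, 0.75], [0, 0, 0.163, 0, 0, 0, 0.7], [0, 0, 0.163, 0, 0, 0, 0], [0, 0, 0.163, 0, 0, 0, 0], [0, 0, 0.163, 0, 0, 0, 0], [0, 0, 0.163, 0, 0, 0, 0], [0, 0, -0.053, 0, 0, 0, 0], [0, 0, -0.053, 0, 0, 0, 0], [0, 0, -0.053, 0, 0, 0, 0]]]}}

```text
clock: 22.5
tcp_pos: [0.6065, -0.105, 0.2048]
orientation: [0.002, 0.751, 0.66, 0.002]
wrist_force: [0.5, 0.5, -0.8]
opening: 0.527
finger_force: 12.0
```

Request:
{"method": "apply_moves", "body": {"targets": [[[-0.335, -0.139, 0, 0, 0, 0, 0], [-0.335, -0.139, 0, 0, 0, 0, 0], [-0.335, -0.139, 0, 0, 0, 0, 0], [-0.335, -0.139, 0, 0, 0, 0, 0], [-0.335, -0.139, 0, 0, 0, 0, 0], [-0.335, -0.139, 0, 0, 0, 0, 0]]]}}

```text
clock: 23.25
tcp_pos: [0.4689, -0.3421, 0.201]
orientation: [0.001, 0.752, 0.659, 0.0]
wrist_force: [0.4, 0.2, -0.3]
opening: 0.528
finger_force: 12.0
```

```bash
python3 - <<'E'
from h import *
st()
p=snap('top','top2');s=snap('side')
print(lm(p,'cup1',5),lm(s,'cup1',5))
for n in('jar','square_bottle','flask','cartridge','dropper','lever_tip'): print(n,lm(p,n),lm(s,n))
plan([(.470,-.343,.065,82.8,0,3)])
E
```

```text
{'clock': 23.25, 'tcp_pos': [0.469, -0.342, 0.201], 'orientation': [0.001, 0.752, 0.659, 0.0], 'q': [-0.633, 0.274, 1.722, -0.0, 1.145, -0.502], 'wrist_force': [0.41, 0.17, -0.303], 'opening': 0.528, 'finger_force': 11.996}
[([0.409, -0.303, 0.007], 0.87), ([0.468, -0.341, 0.162], 0.49), ([0.801, -0.074, 0.001], 0.42), ([0.716, -0.373, -0.001], 0.39)] [([0.471, -0.347, 0.17], 0.8), ([0.419, -0.396, 0.004], 0.75), ([0.408, -0.31, 0.005], 0.66)]
jar [([0.444, 0.055, -0.0], 0.92), ([0.642, -0.448, -0.001], 0.35)] [([0.443, 0.052, 0.001], 0.72)]
square_bottle [([0.425, 0.154, 0.001], 0.96), ([0.318, 0.256, 0.001], 0.69), ([0.787, 0.071, -0.006], 0.61)] [([0.431, 0.152, 0.002], 0.91), ([0.315, 0.252, -0.001], 0.71)]
flask [([0.432, -0.195, -0.001], 0.64), ([0.543, 0.418, -0.001], 0.17)] [([0.434, -0.197, 0.004], 0.8)]
cartridge [([0.453, -0.058, -0.004], 0.61), ([0.61, -0.036, 0.002], 0.32)] [([0.451, -0.06, 0.004], 0.9), ([0.607, -0.033, 0.001], 0.46)]
dropper [([0.44, 0.278, -0.002], 0.78), ([0.608, -0.039, 0.002], 0.19)] [([0.441, 0.277, 0.003], 0.67)]
lever_tip [([0.506, 0.419, 0.087], 0.4)] [([0.507, 0.418, 0.094], 0.6)]
CALL 3x[-0.003, 0.001, 0.18, 0.0, 0.0, -0.001, 0] rows 3
```

View pics/top2.png

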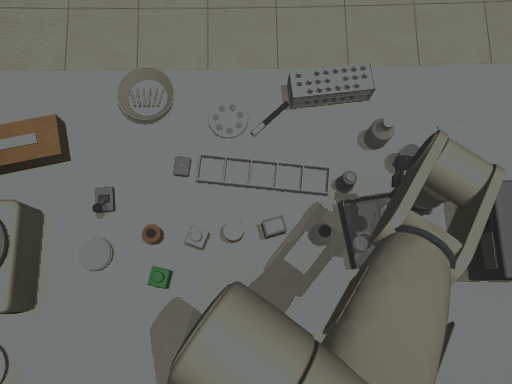

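The tray is empty, two cups are in the bin, and the third is held over it. The lever at (98,208) leans fully back. I'll release the cup and fetch the jar.

Request:
{"method": "apply_moves", "body": {"targets": [[[-0.003, 0.001, 0.18, 0, 0, 0, 0], [-0.003, 0.001, 0.18, 0, 0, 0, 0], [-0.003, 0.001, 0.18, 0, 0, 0, 0], [-0.003, 0.001, 0.18, 0, 0, 0, 0.5], [-0.003, 0.001, 0.18, 0, 0, 0, 0.7], [-0.003, 0.001, 0.18, 0, 0, 0, 0.7], [-0.003, 0.001, 0.18, 0, 0, 0, 0.7], [0, 0, 0, 0, 0, 0, 0.75], [0, 0, 0, 0, 0, 0, 0.75], [0, 0, 0, 0, 0, 0, 0.75]]]}}

```text
clock: 25.3
tcp_pos: [0.4719, -0.3423, 0.2052]
orientation: [0.004, 0.751, 0.66, 0.001]
wrist_force: [0.8, 0.2, -1.7]
opening: 0.744
finger_force: 0.0
```

Request:
{"method": "apply_moves", "body": {"targets": [[[0.519, -0.1, 0.053, 0, 0, 0, 0.92], [0.519, -0.1, 0.053, 0, 0, 0, 0.92], [0.519, -0.1, 0.053, 0, 0, 0, 0.92], [0.519, -0.1, 0.053, 0, 0, 0, 0.92], [0.519, -0.1, 0.053, 0, 0, 0, 0.92], [0.519, -0.1, 0.053, 0, 0, 0, 0.92], [0.519, -0.1, 0.053, 0, 0, 0, 0.92], [0.519, -0.1, 0.053, 0, 0, 0, 0.92], [0.519, -0.1, 0.053, 0, 0, 0, 0.92]]]}}

```text
clock: 26.42
tcp_pos: [0.4448, 0.0543, 0.1599]
orientation: [-0.0, 0.751, 0.66, -0.0]
wrist_force: [-0.1, 0.6, 0.1]
opening: 0.924
finger_force: 0.0
```

```bash
python3 - <<'E'
from h import *
st()
p=snap('top');s=snap('side')
print(lm(p,'cup1',5),lm(s,'cup1',5))
print(lm(p,'jar'),lm(s,'jar'))
plan([(.444,.0535,.032,82.8,.92)])
E
```

```text
{'clock': 26.425, 'tcp_pos': [0.445, 0.054, 0.16], 'orientation': [-0.0, 0.751, 0.66, -0.0], 'q': [0.118, 0.112, 2.028, -0.0, 1.002, 0.247], 'wrist_force': [-0.082, 0.623, 0.05], 'opening': 0.924, 'finger_force': 0.0}
[([0.474, -0.345, 0.001], 0.81), ([0.419, -0.393, 0.005], 0.72), ([0.413, -0.308, 0.004], 0.6)] [([0.416, -0.394, 0.005], 0.44), ([0.786, 0.071, 0.005], 0.36)]
[([0.445, 0.055, -0.003], 0.44)] [([0.444, 0.055, 0.002], 0.79)]
CALL 4x[-0.001, -0.001, 0.171, 0.0, 0.0, -0.001, 0.92] rows 4
```

Request:
{"method": "apply_moves", "body": {"targets": [[[-0.001, 0.0, 0.171, 0, 0, 0, 0.92], [-0.001, 0.0, 0.171, 0, 0, 0, 0.9], [-0.001, 0.0, 0.171, 0, 0, 0, 0.8], [-0.001, 0.0, 0.171, 0, 0, 0, 0], [-0.001, 0.0, 0.171, 0, 0, 0, 0], [-0.001, 0.0, 0.171, 0, 0, 0, 0], [-0.001, 0.0, 0.171, 0, 0, 0, 0], [-0.001, 0.0, 0, 0, 0, 0, 0], [-0.001, 0.0, 0, 0, 0, 0, 0], [-0.001, 0.0, 0, 0, 0, 0, 0]]], "squeeze": 25}}

```text
clock: 27.98
tcp_pos: [0.4484, 0.0546, 0.1655]
orientation: [0.003, 0.751, 0.66, 0.004]
wrist_force: [0.4, -0.1, -1.2]
opening: 0.619
finger_force: 25.0
```

Request:
{"method": "apply_moves", "body": {"targets": [[[-0.294, 0.233, 0, 0, 0, 0, 0], [-0.294, 0.233, 0, 0, 0, 0, 0], [-0.294, 0.233, 0, 0, 0, 0, 0], [-0.294, 0.233, 0, 0, 0, 0, 0], [-0.294, 0.233, 0, 0, 0, 0, 0], [-0.294, 0.233, 0, 0, 0, 0, 0], [-0.294, 0.233, 0, 0, 0, 0, 0]]]}}

```text
clock: 28.85
tcp_pos: [0.5889, -0.1861, 0.1595]
orientation: [-0.001, 0.751, 0.66, -0.0]
wrist_force: [-0.0, -0.0, -0.6]
opening: 0.62
finger_force: 25.0
```

```bash
python3 - <<'E'
from h import *
st()
p=snap('top');s=snap('side')
print(lm(p,'jar'),lm(s,'jar'),lm(p,'tray'),lm(s,'tray'))
plan([(.5905,-.187,.039,82.8,0)])
E
```

```text
{'clock': 28.85, 'tcp_pos': [0.589, -0.186, 0.16], 'orientation': [-0.001, 0.751, 0.66, -0.0], 'q': [-0.309, 0.373, 1.679, 0.0, 1.092, -0.18], 'wrist_force': [-0.023, -0.018, -0.648], 'opening': 0.62, 'finger_force': 24.992}
[] [([0.59, -0.189, 0.129], 0.82), ([0.789, 0.067, 0.005], 0.58)] [] [([0.611, -0.034, 0.002], 0.6)]
CALL 3x[-0.001, 0.001, 0.162, 0.0, 0.0, 0.0, 0] rows 3
```

Request:
{"method": "apply_moves", "body": {"targets": [[[-0.001, 0.001, 0.08, 0, 0, 0, 0], [-0.001, 0.001, 0.13, 0, 0, 0, 0], [-0.001, 0.001, 0.161, 0, 0, 0, 0], [-0.001, 0.001, 0.161, 0, 0, 0, 0], [-0.001, 0.001, 0.161, 0, 0, 0, 0.6], [-0.001, 0.001, 0.161, 0, 0, 0, 0.75], [-0.001, 0.001, 0.161, 0, 0, 0, 0.8], [-0.001, 0.001, 0.161, 0, 0, 0, 0.8], [0, 0, 0.1, 0, 0, 0, 0.85], [0, 0, 0, 0, 0, 0, 0.85]]]}}

```text
clock: 30.4
tcp_pos: [0.5887, -0.1864, 0.1475]
orientation: [-0.002, 0.751, 0.66, -0.001]
wrist_force: [0.4, -0.5, -0.1]
opening: 0.851
finger_force: 0.0
```

```bash
python3 - <<'E'
from h import *
st()
p=snap('top');s=snap('side')
print(lm(p,'jar'),lm(s,'jar'),lm(p,'square_bottle'),lm(s,'square_bottle'))
for q in (p,s): print(sqrfit(q,'',[.4285,.153],.05,.05,0,.058), sqrfit(q,'',[.452,-.0595],.044,.06,0,.068))
im=s['image']; u=px(s,[[.43,.15,.03],[.45,-.06,.03]]).astype(int);print(u)
c=im[200:275,260:330]
cv2.imwrite('pics/b.png',np.clip(cv2.resize(c,None,fx=7,fy=7,interpolation=cv2.INTER_CUBIC)*1.0,0,255))
plan([(.429,.153,.17,66,.8)])
E
```

```text
{'clock': 30.4, 'tcp_pos': [0.589, -0.186, 0.147], 'orientation': [-0.002, 0.751, 0.66, -0.001], 'q': [-0.309, 0.386, 1.688, 0.0, 1.071, -0.181], 'wrist_force': [0.392, -0.478, -0.122], 'opening': 0.851, 'finger_force': 0.0}
[] [([0.591, -0.187, 0.009], 0.89)] [([0.424, 0.153, -0.0], 0.6), ([0.319, 0.255, -0.0], 0.57)] [([0.431, 0.149, 0.002], 0.64), ([0.722, -0.372, -0.002], 0.48)]
(74.06632232666016, np.int64(-21), np.float64(0.42), np.float64(0.156)) (87.51358032226562, np.int64(15), np.float64(0.443), np.float64(-0.056))
(179.60646057128906, np.int64(-6), np.float64(0.42), np.float64(0.153)) (209.85595703125, np.int64(15), np.float64(0.452), np.float64(-0.06))
[[295 247]
 [298 200]]
CALL 7x[0.422, -0.27, -0.031, -0.001, 0.0, 0.093, 0.8] rows 7[ WARN:0@9.439] global loadsave.cpp:1063 imwrite_ Unsupported depth image for selected encoder is fallbacked to CV_8U.
```

View pics/b.png

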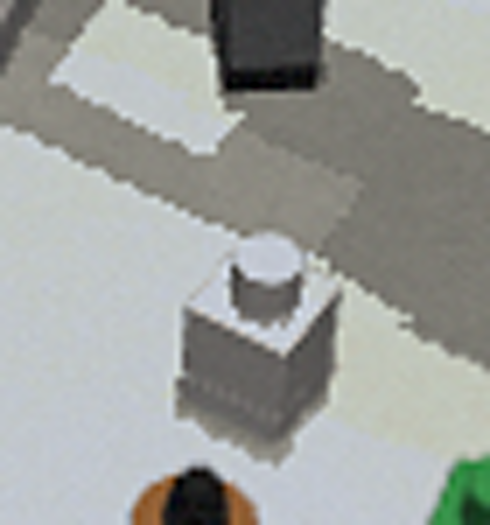

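The crop shows the bottle with top-face corners at about (185,308), (285,352) and (340,292). The jar stands in pocket 1. I'll compute the bottle yaw from those corners.

```bash
python3 - <<'E'
from h import *
s=snap('side')
w=atz(s,np.array([[185,308],[285,352],[340,292]])/7+[260-.4,200-.4],.058)
print(w.round(4),(w[0]+w[2])/2)
for a,b in((0,1),(1,2)):
    d=w[b]-w[a];print(np.linalg.norm(d),np.degrees(np.arctan2(d[1],d[0])))
E
```

```text
[[0.4588 0.1672 0.058 ]
 [0.4142 0.1833 0.058 ]
 [0.3954 0.1448 0.058 ]] [0.42710036 0.15599328 0.058     ]
0.047444272789574485 160.0940769204081
0.04285042785420276 -115.9523191760448
```

Request:
{"method": "apply_moves", "body": {"targets": [[[0.423, -0.27, -0.017, 0, 0, 0.085, 0.85], [0.423, -0.27, -0.017, 0, 0, 0.085, 0.85], [0.423, -0.27, -0.017, 0, 0, 0.085, 0.85], [0.423, -0.27, -0.017, 0, 0, 0.085, 0.85], [0.423, -0.27, -0.017, 0, 0, 0.085, 0.85], [0.423, -0.27, -0.017, 0, 0, 0.085, 0.85], [0.423, -0.27, -0.017, 0, 0, 0.085, 0.85], [0.423, -0.27, -0.017, 0, 0, 0.085, 0.85]]]}}

```text
clock: 31.75
tcp_pos: [0.4292, 0.1535, 0.1596]
orientation: [-0.0, 0.832, 0.555, -0.001]
wrist_force: [-1.0, 0.7, -0.4]
opening: 0.851
finger_force: 0.0
```

```bash
python3 - <<'E'
from h import *
st()
s=snap('side');print(lm(s,'square_bottle'))
plan([(.4275,.154,.03,67.5,.8)])
E
```

```text
{'clock': 31.75, 'tcp_pos': [0.429, 0.154, 0.16], 'orientation': [-0.0, 0.832, 0.555, -0.001], 'q': [0.341, 0.125, 2.013, -0.0, 1.005, 0.734], 'wrist_force': [-1.035, 0.673, -0.394], 'opening': 0.851, 'finger_force': 0.0}
[([0.32, 0.253, 0.003], 0.82), ([0.429, 0.151, 0.001], 0.6)]
CALL 4x[0.001, -0.003, 0.173, 0.0, 0.0, -0.001, 0.8] rows 4
```

Request:
{"method": "apply_moves", "body": {"targets": [[[0.0, -0.001, 0.173, 0, 0, 0, 0.85], [0.0, -0.001, 0.173, 0, 0, 0, 0.8], [0.0, -0.001, 0.173, 0, 0, 0, 0.7], [0.0, -0.001, 0.173, 0, 0, 0, 0], [0.0, -0.001, 0.173, 0, 0, 0, 0], [0.0, -0.001, 0.173, 0, 0, 0, 0], [0.0, -0.001, 0.173, 0, 0, 0, 0], [0, 0, 0, 0, 0, 0, 0], [0, 0, 0, 0, 0, 0, 0], [0, 0, 0, 0, 0, 0, 0]]]}}

```text
clock: 33.1
tcp_pos: [0.4327, 0.1548, 0.1653]
orientation: [0.001, 0.832, 0.555, 0.004]
wrist_force: [0.7, -0.2, -1.6]
opening: 0.534
finger_force: 25.0
```

Request:
{"method": "apply_moves", "body": {"targets": [[[-0.239, 0.346, 0, 0, 0, -0.085, 0], [-0.239, 0.346, 0, 0, 0, -0.085, 0], [-0.239, 0.346, 0, 0, 0, -0.085, 0], [-0.239, 0.346, 0, 0, 0, -0.085, 0], [-0.239, 0.346, 0, 0, 0, -0.085, 0], [-0.239, 0.346, 0, 0, 0, -0.085, 0], [-0.239, 0.346, 0, 0, 0, -0.085, 0], [-0.239, 0.346, 0, 0, 0, -0.085, 0]]]}}

```text
clock: 34.1
tcp_pos: [0.599, -0.1103, 0.16]
orientation: [-0.001, 0.751, 0.661, -0.0]
wrist_force: [-0.2, 0.4, -1.9]
opening: 0.533
finger_force: 25.0
```

```bash
python3 - <<'E'
from h import *
st()
p=snap('top');s=snap('side')
print(lm(p,'square_bottle'),lm(s,'square_bottle'),lm(s,'jar'),lm(s,'tray'))
plan([(.600,-.111,.037,82.8,0)])
E
```

```text
{'clock': 34.1, 'tcp_pos': [0.599, -0.11, 0.16], 'orientation': [-0.001, 0.751, 0.661, -0.0], 'q': [-0.185, 0.36, 1.697, 0.0, 1.086, -0.058], 'wrist_force': [-0.248, 0.442, -1.858], 'opening': 0.533, 'finger_force': 24.987}
[([0.32, 0.256, -0.0], 0.83)] [([0.599, -0.113, 0.13], 0.7), ([0.32, 0.253, -0.001], 0.64)] [([0.59, -0.19, 0.007], 0.7), ([0.404, -0.311, 0.008], 0.22)] [([0.608, -0.033, -0.001], 0.63), ([0.718, -0.371, -0.002], 0.35)]
CALL 3x[0.0, 0.0, 0.165, 0.0, 0.0, 0.0, 0] rows 3
```

Request:
{"method": "apply_moves", "body": {"targets": [[[0, 0, 0.08, 0, 0, 0, 0], [0, 0, 0.13, 0, 0, 0, 0], [0, 0, 0.164, 0, 0, 0, 0], [0, 0, 0.164, 0, 0, 0, 0], [0, 0, 0.164, 0, 0, 0, 0.55], [0, 0, 0.164, 0, 0, 0, 0.7], [0, 0, 0.164, 0, 0, 0, 0.75], [0, 0, 0.164, 0, 0, 0, 0.75], [0, 0, 0.1, 0, 0, 0, 0.75], [0, 0, 0, 0, 0, 0, 0.75]]]}}

```text
clock: 35.65
tcp_pos: [0.599, -0.1115, 0.148]
orientation: [-0.001, 0.751, 0.66, -0.001]
wrist_force: [0.8, -0.7, -0.2]
opening: 0.75
finger_force: 0.0
```

```bash
python3 - <<'E'
from h import *
st()
p=snap('top');s=snap('side')
print(lm(s,'square_bottle'),lm(p,'flask'),lm(s,'flask'))
plan([(.433,-.196,.16,82.8,.7)])
E
```

```text
{'clock': 35.65, 'tcp_pos': [0.599, -0.111, 0.148], 'orientation': [-0.001, 0.751, 0.66, -0.001], 'q': [-0.186, 0.374, 1.706, 0.0, 1.065, -0.058], 'wrist_force': [0.818, -0.681, -0.218], 'opening': 0.75, 'finger_force': 0.0}
[([0.321, 0.253, -0.002], 0.74), ([0.601, -0.115, 0.009], 0.59)] [] [([0.434, -0.196, 0.005], 0.86)]
CALL 4x[-0.14, -0.206, -0.016, 0.0, 0.0, -0.001, 0.7] rows 4
```

Request:
{"method": "apply_moves", "body": {"targets": [[[-0.07, -0.103, -0.03, 0, 0, 0, 0.75], [-0.141, -0.206, -0.016, 0, 0, 0, 0.75], [-0.141, -0.206, -0.016, 0, 0, 0, 0.75], [-0.141, -0.206, -0.016, 0, 0, 0, 0.75], [-0.141, -0.206, -0.016, 0, 0, 0, 0.75], [-0.141, -0.206, -0.016, 0, 0, 0, 0.75]]]}}

```text
clock: 36.65
tcp_pos: [0.4343, -0.1964, 0.1595]
orientation: [-0.0, 0.751, 0.661, -0.0]
wrist_force: [-0.9, -0.3, 0.4]
opening: 0.748
finger_force: 0.0
```

Request:
{"method": "apply_moves", "body": {"targets": [[[0, 0, 0.153, 0, 0, 0, 0.75], [0, 0, 0.153, 0, 0, 0, 0.65], [0, 0, 0.153, 0, 0, 0, 0.55], [0, 0, 0.153, 0, 0, 0, 0], [0, 0, 0.153, 0, 0, 0, 0], [0, 0, 0.153, 0, 0, 0, 0], [0, 0, 0.153, 0, 0, 0, 0], [0, 0, 0.153, 0, 0, 0, 0], [0, 0, 0.153, 0, 0, 0, 0]]]}}

```text
clock: 37.78
tcp_pos: [0.4346, -0.1974, 0.0468]
orientation: [0.001, 0.751, 0.66, 0.001]
wrist_force: [-1.6, -0.4, 8.5]
opening: 0.32
finger_force: 24.9
```

```bash
python3 - <<'E'
from h import *
st()
plan([(.433,-.196,.17,82.8,0),(.6095,-.036,.17,82.8,0)])
E
```

```text
{'clock': 37.775, 'tcp_pos': [0.435, -0.197, 0.047], 'orientation': [0.001, 0.751, 0.66, 0.001], 'q': [-0.429, 0.328, 2.066, 0.0, 0.745, -0.301], 'wrist_force': [-1.617, -0.421, 8.472], 'opening': 0.32, 'finger_force': 24.924}
CALL 3x[0.001, -0.002, -0.164, 0.001, 0.0, -0.001, 0] 5x[0.243, 0.204, -0.164, 0.001, 0.0, -0.001, 0] rows 8
```

Request:
{"method": "apply_moves", "body": {"targets": [[[0, 0, -0.164, 0, 0, 0, 0], [0, 0, -0.164, 0, 0, 0, 0], [0, 0, -0.164, 0, 0, 0, 0], [0.242, 0.204, -0.164, 0, 0, 0, 0], [0.242, 0.204, -0.164, 0, 0, 0, 0], [0.242, 0.204, -0.164, 0, 0, 0, 0], [0.242, 0.204, -0.164, 0, 0, 0, 0], [0.242, 0.204, -0.164, 0, 0, 0, 0], [0.242, 0.204, -0.164, 0, 0, 0, 0]]]}}

```text
clock: 38.9
tcp_pos: [0.6071, -0.0365, 0.1671]
orientation: [-0.001, 0.751, 0.661, -0.001]
wrist_force: [-0.3, -0.5, -1.9]
opening: 0.316
finger_force: 24.9
```

```bash
python3 - <<'E'
from h import *
st()
p=snap('top');s=snap('side')
print(lm(p,'flask'),lm(s,'flask'),lm(s,'square_bottle'))
plan([(.6095,-.036,.054,82.8,0)])
E
```

```text
{'clock': 38.9, 'tcp_pos': [0.607, -0.036, 0.167], 'orientation': [-0.001, 0.751, 0.661, -0.001], 'q': [-0.062, 0.352, 1.692, -0.0, 1.1, 0.065], 'wrist_force': [-0.317, -0.494, -1.881], 'opening': 0.316, 'finger_force': 24.908}
[] [([0.605, -0.036, 0.127], 0.79), ([0.405, -0.309, 0.006], 0.35)] [([0.589, -0.109, 0.01], 0.78), ([0.319, 0.255, -0.002], 0.76)]
CALL 3x[0.002, 0.002, 0.152, 0.0, 0.0, -0.001, 0] rows 3
```

Request:
{"method": "apply_moves", "body": {"targets": [[[0.001, 0.002, 0.06, 0, 0, 0, 0], [0.001, 0.002, 0.1, 0, 0, 0, 0], [0.001, 0.002, 0.115, 0, 0, 0, 0], [0.001, 0.002, 0.13, 0, 0, 0, 0], [0.001, 0.002, 0.13, 0, 0, 0, 0]]]}}

```text
clock: 39.78
tcp_pos: [0.61, -0.0359, 0.0708]
orientation: [-0.0, 0.751, 0.66, -0.0]
wrist_force: [0.3, -0.4, -1.0]
opening: 0.316
finger_force: 24.9
```

```bash
python3 - <<'E'
from h import *
st()
p=snap('top');s=snap('side')
print(lm(p,'flask'),lm(s,'flask'))
im=s['image'];u=px(s,[.6095,-.036,.03])[0].astype(int);x,y=u
cv2.imwrite('pics/f.png',cv2.resize(im[y-50:y+50,x-60:x+60],None,fx=6,fy=6,interpolation=cv2.INTER_CUBIC))
E
```

```text
{'clock': 39.775, 'tcp_pos': [0.61, -0.036, 0.071], 'orientation': [-0.0, 0.751, 0.66, -0.0], 'q': [-0.061, 0.466, 1.761, -0.0, 0.915, 0.067], 'wrist_force': [0.307, -0.447, -0.989], 'opening': 0.316, 'finger_force': 24.908}
[] [([0.61, -0.035, 0.027], 0.89)]
```

View pics/f.png

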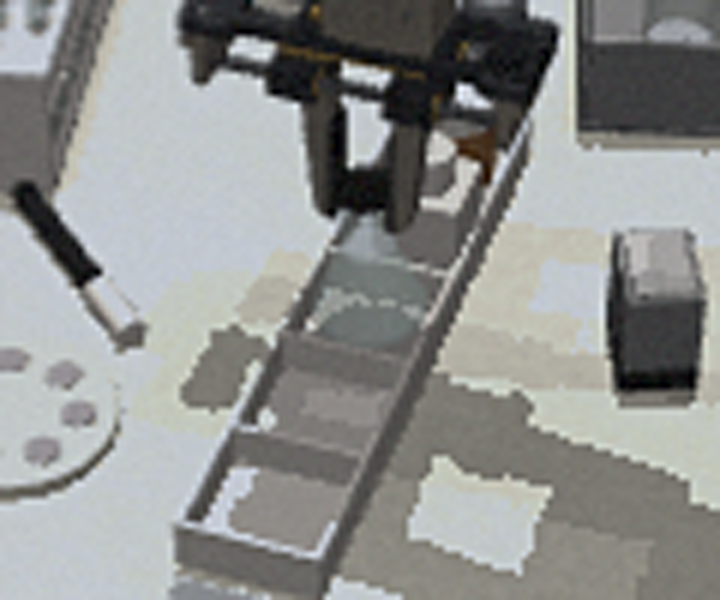

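The flask base sits inside pocket 3 without contact force. I'll lower the rest of the way and release.

Request:
{"method": "apply_moves", "body": {"targets": [[[0, 0, 0.012, 0, 0, 0, 0], [0, 0, 0.022, 0, 0, 0, 0], [0, 0, 0.022, 0, 0, 0, 0], [0, 0, 0.022, 0, 0, 0, 0.4], [0, 0, 0.022, 0, 0, 0, 0.55], [0, 0, 0.022, 0, 0, 0, 0.55], [0, 0, -0.06, 0, 0, 0, 0.6], [0, 0, -0.13, 0, 0, 0, 0.8], [0, 0, -0.13, 0, 0, 0, 0.8], [0, 0, -0.13, 0, 0, 0, 0.8]]]}}

```text
clock: 41.22
tcp_pos: [0.6096, -0.0358, 0.1678]
orientation: [-0.0, 0.751, 0.66, -0.0]
wrist_force: [-0.4, -0.0, -0.2]
opening: 0.802
finger_force: 0.0
```

```bash
python3 - <<'E'
from h import *
st()
p=snap('top');s=snap('side')
for n in('flask','cartridge','dropper'):print(lm(p,n),lm(s,n))
for q in (p,s): print(sqrfit(q,'',[.452,-.0595],.044,.06,0,.068))
plan([(.452,-.0595,.16,105,.8)])
E
```

```text
{'clock': 41.225, 'tcp_pos': [0.61, -0.036, 0.168], 'orientation': [-0.0, 0.751, 0.66, -0.0], 'q': [-0.061, 0.353, 1.688, 0.0, 1.101, 0.067], 'wrist_force': [-0.415, -0.035, -0.187], 'opening': 0.802, 'finger_force': 0.0}
[([0.39, 0.438, -0.002], 0.71)] [([0.606, -0.036, 0.01], 0.68)]
[([0.416, -0.395, 0.006], 0.61)] [([0.451, -0.057, 0.001], 0.73)]
[([0.437, -0.348, -0.003], 0.43)] []
(1.5082002878189087, np.int64(-90), np.float64(0.458), np.float64(-0.066))
(182.34921264648438, np.int64(6), np.float64(0.458), np.float64(-0.062))
CALL 4x[-0.058, -0.204, 0.01, 0.0, 0.0, -0.124, 0.8] rows 4
```

Request:
{"method": "apply_moves", "body": {"targets": [[[-0.058, -0.204, 0.01, 0, 0, -0.107, 0.8], [-0.058, -0.204, 0.01, 0, 0, -0.107, 0.8], [-0.058, -0.204, 0.01, 0, 0, -0.107, 0.8], [-0.058, -0.204, 0.01, 0, 0, -0.107, 0.8], [-0.058, -0.204, 0.01, 0, 0, -0.107, 0.8], [-0.058, -0.204, 0.01, 0, 0, -0.107, 0.8]]]}}

```text
clock: 42.38
tcp_pos: [0.454, -0.0593, 0.1609]
orientation: [0.0, 0.63, 0.777, 0.0]
wrist_force: [1.1, -0.6, 0.6]
opening: 0.802
finger_force: 0.0
```

```bash
python3 - <<'E'
from h import *
st()
p=snap('top');s=snap('side','s3')
for n in('flask','cartridge','dropper','square_bottle','jar'):print(n,lm(p,n),lm(s,n))
plan([(.452,-.0595,.033,102,.8)])
E
```

```text
{'clock': 42.375, 'tcp_pos': [0.454, -0.059, 0.161], 'orientation': [0.0, 0.63, 0.777, 0.0], 'q': [-0.133, 0.126, 2.009, 0.0, 1.006, -0.341], 'wrist_force': [1.1, -0.603, 0.565], 'opening': 0.802, 'finger_force': 0.0}
flask [] [([0.608, -0.036, 0.008], 0.59), ([0.388, 0.438, -0.001], 0.38)]
cartridge [([0.454, -0.059, -0.004], 0.7)] [([0.452, -0.063, 0.0], 0.66)]
dropper [([0.645, -0.449, -0.001], 0.49)] [([0.443, 0.277, 0.003], 0.61), ([0.61, -0.033, -0.0], 0.18)]
square_bottle [([0.317, 0.255, 0.003], 0.97), ([0.798, -0.077, 0.001], 0.66)] [([0.321, 0.255, 0.001], 0.9), ([0.592, -0.109, 0.009], 0.77)]
jar [([0.591, -0.185, 0.001], 0.38)] [([0.545, 0.423, 0.002], 0.71), ([0.591, -0.19, 0.006], 0.61)]
CALL 3x[0.0, -0.001, 0.17, 0.0, 0.0, 0.0, 0.8] rows 3
```

View pics/s3.png

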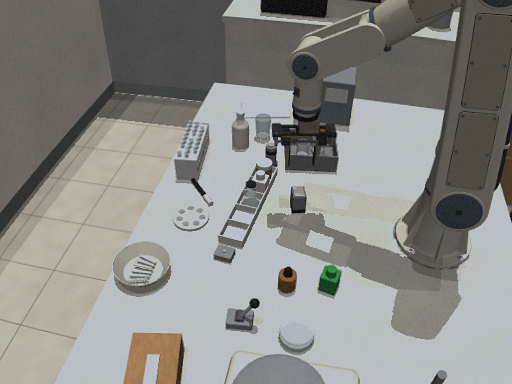

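The side view shows jar, bottle and flask in the tray, the gripper above the cartridge, and the dropper undisturbed at (288,280).

Request:
{"method": "apply_moves", "body": {"targets": [[[0, -0.001, 0.17, 0, 0, 0, 0.8], [0, -0.001, 0.17, 0, 0, 0, 0.75], [0, -0.001, 0.17, 0, 0, 0, 0.7], [0, -0.001, 0.17, 0, 0, 0, 0], [0, -0.001, 0.17, 0, 0, 0, 0], [0, -0.001, 0.17, 0, 0, 0, 0], [0, -0.001, 0.17, 0, 0, 0, 0], [0, 0, 0, 0, 0, 0, 0], [0, 0, 0, 0, 0, 0, 0], [0, 0, 0, 0, 0, 0, 0]]]}}

```text
clock: 44.22
tcp_pos: [0.4563, -0.0598, 0.1662]
orientation: [0.004, 0.63, 0.777, 0.003]
wrist_force: [0.1, -1.3, -2.1]
opening: 0.476
finger_force: 24.6
```

Request:
{"method": "apply_moves", "body": {"targets": [[[0.083, 0.242, 0, 0, 0, 0.107, 0], [0.083, 0.242, 0, 0, 0, 0.107, 0], [0.083, 0.242, 0, 0, 0, 0.107, 0], [0.083, 0.242, 0, 0, 0, 0.107, 0], [0.083, 0.242, 0, 0, 0, 0.107, 0], [0.083, 0.242, 0, 0, 0, 0.107, 0]]]}}

```text
clock: 44.98
tcp_pos: [0.616, 0.0383, 0.1605]
orientation: [-0.0, 0.751, 0.66, -0.001]
wrist_force: [-0.3, 0.9, -1.4]
opening: 0.474
finger_force: 24.8
```

```bash
python3 - <<'E'
from h import *
st()
p=snap('top');s=snap('side')
for n in('cartridge','dropper','square_bottle','jar'):print(n,lm(p,n),lm(s,n))
plan([(.619,.039,.071,82.8,0)])
E
```

```text
{'clock': 44.975, 'tcp_pos': [0.616, 0.038, 0.16], 'orientation': [-0.0, 0.751, 0.66, -0.001], 'q': [0.06, 0.371, 1.679, -0.0, 1.093, 0.188], 'wrist_force': [-0.3, 0.86, -1.371], 'opening': 0.474, 'finger_force': 24.783}
cartridge [] [([0.612, 0.043, 0.127], 0.85)]
dropper [([0.439, 0.279, -0.002], 0.74)] [([0.439, 0.279, 0.0], 0.9)]
square_bottle [([0.319, 0.258, 0.002], 0.93), ([0.59, -0.108, 0.007], 0.87)] [([0.592, -0.112, 0.011], 0.6)]
jar [([0.592, -0.186, 0.004], 0.71)] [([0.592, -0.19, 0.008], 0.57)]
CALL 3x[0.0, 0.002, 0.12, 0.0, 0.0, -0.001, 0] rows 3
```

Request:
{"method": "apply_moves", "body": {"targets": [[[-0.003, 0.005, 0.06, 0, 0, 0, 0], [-0.003, 0.005, 0.11, 0, 0, 0, 0], [-0.003, 0.005, 0.125, 0, 0, 0, 0], [-0.003, 0.005, 0.14, 0, 0, 0, 0], [-0.003, 0.005, 0.14, 0, 0, 0, 0]]]}}

```text
clock: 46.1
tcp_pos: [0.621, 0.0363, 0.056]
orientation: [0.0, 0.751, 0.66, 0.0]
wrist_force: [-0.1, 0.2, -1.2]
opening: 0.477
finger_force: 24.8
```

```bash
python3 - <<'E'
from h import *
st()
s=snap('side')
print(lm(s,'cartridge'))
plan([(.619,.038,.040,82.8,0)])
E
```

```text
{'clock': 46.1, 'tcp_pos': [0.621, 0.036, 0.056], 'orientation': [0.0, 0.751, 0.66, 0.0], 'q': [0.056, 0.499, 1.745, 0.0, 0.898, 0.184], 'wrist_force': [-0.11, 0.229, -1.18], 'opening': 0.477, 'finger_force': 24.783}
[([0.618, 0.038, 0.024], 0.86)]
CALL 2x[0.002, -0.004, 0.022, 0.0, 0.0, -0.001, 0] rows 2
```

Request:
{"method": "apply_moves", "body": {"targets": [[[0, 0, 0.014, 0, 0, 0, 0], [0, 0, 0.022, 0, 0, 0, 0], [0, 0, 0.022, 0, 0, 0, 0], [0, 0, 0.022, 0, 0, 0, 0.5], [0, 0, 0.022, 0, 0, 0, 0.7], [0, 0, 0.022, 0, 0, 0, 0.7], [0, 0, -0.06, 0, 0, 0, 0.7], [0, 0, -0.14, 0, 0, 0, 0.8], [0, 0, -0.14, 0, 0, 0, 0.8], [0, 0, -0.14, 0, 0, 0, 0.8]]]}}

```text
clock: 47.45
tcp_pos: [0.6205, 0.0362, 0.1603]
orientation: [-0.0, 0.751, 0.66, -0.0]
wrist_force: [-1.1, -0.4, -0.8]
opening: 0.799
finger_force: 0.0
```

Request:
{"method": "apply_moves", "body": {"targets": [[[0.29, -0.28, 0, 0, 0, 0, 0.8], [0.29, -0.28, 0, 0, 0, 0, 0.8], [0.29, -0.28, 0, 0, 0, 0, 0.8], [0.29, -0.28, 0, 0, 0, 0, 0.8], [0.29, -0.28, 0, 0, 0, 0, 0.8], [0.29, -0.28, 0, 0, 0, 0, 0.8], [0.29, -0.28, 0, 0, 0, 0, 0.8]]]}}

```text
clock: 48.32
tcp_pos: [0.4398, 0.2782, 0.1594]
orientation: [0.0, 0.751, 0.661, -0.001]
wrist_force: [0.1, -0.6, -0.9]
opening: 0.802
finger_force: 0.0
```

```bash
python3 - <<'E'
from h import *
st()
p=snap('top');s=snap('side')
for n in('cartridge','dropper','flask'):print(n,lm(p,n),lm(s,n))
plan([(.440,.278,.031,82.8,.8)])
E
```

```text
{'clock': 48.325, 'tcp_pos': [0.44, 0.278, 0.159], 'orientation': [0.0, 0.751, 0.661, -0.001], 'q': [0.562, 0.227, 1.885, -0.0, 1.031, 0.689], 'wrist_force': [0.135, -0.646, -0.915], 'opening': 0.802, 'finger_force': 0.0}
cartridge [([0.622, 0.039, 0.006], 0.78)] [([0.618, 0.038, 0.009], 0.71)]
dropper [([0.437, 0.279, -0.002], 0.38)] [([0.44, 0.279, 0.001], 0.72), ([0.581, -0.277, 0.001], 0.5)]
flask [([0.606, -0.032, 0.004], 0.84), ([0.8, -0.074, 0.0], 0.28)] [([0.608, -0.034, 0.009], 0.67), ([0.622, 0.038, 0.008], 0.38)]
CALL 4x[-0.001, -0.001, 0.173, 0.0, 0.0, -0.001, 0.8] rows 4
```

Request:
{"method": "apply_moves", "body": {"targets": [[[0, 0, 0.171, 0, 0, 0, 0.8], [0, 0, 0.171, 0, 0, 0, 0.8], [0, 0, 0.171, 0, 0, 0, 0.75], [0, 0, 0.171, 0, 0, 0, 0], [0, 0, 0.171, 0, 0, 0, 0], [0, 0, 0.171, 0, 0, 0, 0], [0, 0, 0.171, 0, 0, 0, 0], [0, 0, 0, 0, 0, 0, 0], [0, 0, 0, 0, 0, 0, 0], [0, 0, 0, 0, 0, 0, 0]]]}}

```text
clock: 49.98
tcp_pos: [0.4432, 0.2806, 0.1658]
orientation: [0.001, 0.751, 0.66, 0.004]
wrist_force: [0.1, 0.4, -0.4]
opening: 0.018
finger_force: 0.0
```

Request:
{"method": "apply_moves", "body": {"targets": [[[-0.184, 0.277, 0, 0, 0, 0, 0], [-0.184, 0.277, 0, 0, 0, 0, 0], [-0.184, 0.277, 0, 0, 0, 0, 0], [-0.184, 0.277, 0, 0, 0, 0, 0], [-0.184, 0.277, 0, 0, 0, 0, 0], [-0.184, 0.277, 0, 0, 0, 0, 0], [-0.184, 0.277, 0, 0, 0, 0, 0]]]}}

```text
clock: 50.85
tcp_pos: [0.6276, 0.1164, 0.1604]
orientation: [-0.0, 0.751, 0.661, -0.0]
wrist_force: [0.3, 1.4, 0.6]
opening: 0.003
finger_force: 0.0
```

```bash
python3 - <<'E'
from h import *
st()
s=snap('side')
for n in('dropper','cartridge'):print(n,lm(s,n))
plan([(.6285,.115,.038,82.8,0)])
E
```

```text
{'clock': 50.85, 'tcp_pos': [0.628, 0.116, 0.16], 'orientation': [-0.0, 0.751, 0.661, -0.0], 'q': [0.181, 0.403, 1.632, 0.0, 1.108, 0.308], 'wrist_force': [0.277, 1.44, 0.608], 'opening': 0.003, 'finger_force': 0.0}
dropper [([0.443, 0.28, 0.0], 0.94)]
cartridge [([0.621, 0.038, 0.008], 0.95), ([0.442, -0.347, -0.0], 0.59)]
CALL 3x[-0.002, 0.001, 0.164, 0.0, 0.0, 0.0, 0] rows 3
```

```bash
python3 - <<'E'
from h import *
p=snap('top');s=snap('side')
print(lm(p,'dropper'),lm(s,'dropper'),lm(s,'dropper',2,'boxes_of'),lm(s,'flask'))
A=cv2.resize(s['image'][240:310,240:350],None,fx=5,fy=5,interpolation=cv2.INTER_CUBIC)
B=cv2.resize(p['image'][190:290,120:220],None,fx=3.5,fy=3.5,interpolation=cv2.INTER_CUBIC)
C=np.zeros((350,900,3),np.uint8);C[:350,:550]=A;C[:350,550:900]=B
cv2.imwrite('pics/d.png',cv2.resize(C,(790,307)))
E
```

```text
[([0.438, 0.279, 0.0], 0.87)] [([0.439, 0.278, 0.002], 0.89)] [([0.44, 0.294, 0.056], 0.66)] [([0.611, -0.036, 0.009], 0.59)]
```

View pics/d.png

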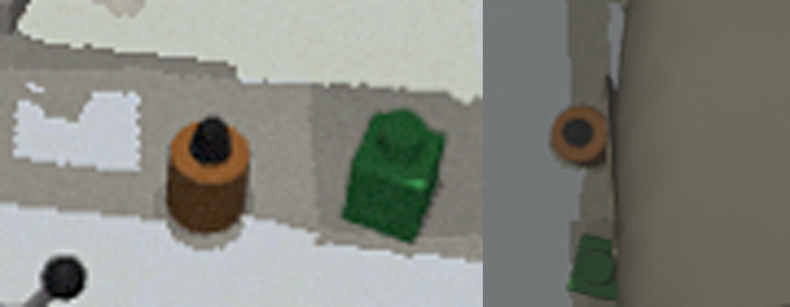

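The grip slipped off the dropper, which still stands upright at its place. I'll retry a little lower and firmer, and check the grip before lifting.

Request:
{"method": "apply_moves", "body": {"targets": [[[0.183, -0.277, 0, 0, 0, 0, 0.8], [0.183, -0.277, 0, 0, 0, 0, 0.8], [0.183, -0.277, 0, 0, 0, 0, 0.8], [0.183, -0.277, 0, 0, 0, 0, 0.8], [0.183, -0.277, 0, 0, 0, 0, 0.8], [0.183, -0.277, 0, 0, 0, 0, 0.8], [0.183, -0.277, 0, 0, 0, 0, 0.8], [0.183, -0.277, 0, 0, 0, 0, 0.8]]], "squeeze": 40}}

```text
clock: 52.3
tcp_pos: [0.4411, 0.2774, 0.1606]
orientation: [0.0, 0.751, 0.66, -0.0]
wrist_force: [0.2, -0.6, 0.8]
opening: 0.798
finger_force: 0.0
```

Request:
{"method": "apply_moves", "body": {"targets": [[[0, 0, 0.177, 0, 0, 0, 0.8], [0, 0, 0.177, 0, 0, 0, 0.8], [0, 0, 0.177, 0, 0, 0, 0.8], [0, 0, 0.177, 0, 0, 0, 0.8], [0, 0, 0.177, 0, 0, 0, 0], [0, 0, 0.177, 0, 0, 0, 0], [0, 0, 0.177, 0, 0, 0, 0], [0, 0, 0.177, 0, 0, 0, 0], [0, 0, 0.177, 0, 0, 0, 0]]]}}

```text
clock: 53.42
tcp_pos: [0.4411, 0.2787, 0.0295]
orientation: [0.0, 0.751, 0.66, 0.001]
wrist_force: [-1.1, -1.4, 9.3]
opening: 0.539
finger_force: 40.0
```

```bash
python3 - <<'E'
from h import *
st()
s=snap('side');p=snap('top')
print(lm(p,'dropper'),lm(s,'dropper'))
E
```

```text
{'clock': 53.425, 'tcp_pos': [0.441, 0.279, 0.03], 'orientation': [0.0, 0.751, 0.66, 0.001], 'q': [0.561, 0.412, 1.981, 0.0, 0.746, 0.689], 'wrist_force': [-1.115, -1.397, 9.285], 'opening': 0.539, 'finger_force': 40.006}
[] [([0.44, 0.277, 0.004], 0.84)]
```

Request:
{"method": "apply_moves", "body": {"targets": [[[0, 0, -0.015, 0, 0, 0, 0], [0, 0, -0.03, 0, 0, 0, 0], [0, 0, -0.05, 0, 0, 0, 0], [0, 0, -0.05, 0, 0, 0, 0]]]}}

```text
clock: 54.12
tcp_pos: [0.4413, 0.2787, 0.0671]
orientation: [0.0, 0.751, 0.66, 0.001]
wrist_force: [0.4, 0.2, -1.2]
opening: 0.539
finger_force: 40.0
```

```bash
python3 - <<'E'
from h import *
st()
s=snap('side','s5')
print(lm(s,'dropper'))
E
```

```text
{'clock': 54.125, 'tcp_pos': [0.441, 0.279, 0.067], 'orientation': [0.0, 0.751, 0.66, 0.001], 'q': [0.561, 0.352, 1.961, 0.0, 0.826, 0.689], 'wrist_force': [0.369, 0.202, -1.193], 'opening': 0.539, 'finger_force': 39.999}
[([0.446, 0.275, 0.036], 0.77)]
```

Request:
{"method": "apply_moves", "body": {"targets": [[[0, 0, -0.06, 0, 0, 0, 0], [0, 0, -0.124, 0, 0, 0, 0], [-0.093, 0.137, -0.124, 0, 0, 0, 0], [-0.186, 0.275, -0.124, 0, 0, 0, 0], [-0.186, 0.275, -0.124, 0, 0, 0, 0], [-0.186, 0.275, -0.124, 0, 0, 0, 0], [-0.186, 0.275, -0.124, 0, 0, 0, 0], [-0.186, 0.275, -0.124, 0, 0, 0, 0], [-0.186, 0.275, -0.124, 0, 0, 0, 0]]]}}

```text
clock: 55.35
tcp_pos: [0.6258, 0.1143, 0.1581]
orientation: [-0.0, 0.751, 0.661, -0.0]
wrist_force: [-0.6, -0.2, -1.3]
opening: 0.537
finger_force: 40.0
```

```bash
python3 - <<'E'
from h import *
st()
s=snap('side')
for n in('dropper','cartridge'):print(n,lm(s,n))
plan([(.6285,.115,.038,82.8,0)])
E
```

```text
{'clock': 55.35, 'tcp_pos': [0.626, 0.114, 0.158], 'orientation': [-0.0, 0.751, 0.661, -0.0], 'q': [0.178, 0.402, 1.638, 0.0, 1.103, 0.305], 'wrist_force': [-0.58, -0.237, -1.334], 'opening': 0.537, 'finger_force': 40.0}
dropper [([0.63, 0.115, 0.129], 0.94)]
cartridge [([0.624, 0.041, 0.008], 0.79), ([0.592, -0.112, 0.011], 0.45)]
CALL 3x[0.001, 0.003, 0.161, 0.0, 0.0, 0.0, 0] rows 3
```

Request:
{"method": "apply_moves", "body": {"targets": [[[0, 0.002, 0.06, 0, 0, 0, 0], [0, 0.002, 0.11, 0, 0, 0, 0], [0, 0.002, 0.14, 0, 0, 0, 0], [0, 0.002, 0.161, 0, 0, 0, 0], [0, 0.002, 0.161, 0, 0, 0, 0], [0, 0.002, 0.161, 0, 0, 0, 0.6], [0, 0.002, 0.161, 0, 0, 0, 0.75], [0, 0.002, 0.161, 0, 0, 0, 0.75], [0, 0, 0.09, 0, 0, 0, 0.75], [0, 0, 0.02, 0, 0, 0, 0.75]]]}}

```text
clock: 56.75
tcp_pos: [0.6265, 0.1133, 0.1446]
orientation: [-0.0, 0.751, 0.66, -0.0]
wrist_force: [1.5, 0.2, -0.8]
opening: 0.753
finger_force: 0.0
```

Request:
{"method": "apply_moves", "body": {"targets": [[[0, 0, -0.1, 0, 0, 0, 0.5], [0.2, -0.15, -0.1, 0, 0, 0, 0], [0.2, -0.15, -0.1, 0, 0, 0, 0], [0.2, -0.15, -0.1, 0, 0, 0, 0], [0.2, -0.15, -0.1, 0, 0, 0, 0], [0.2, -0.15, -0.1, 0, 0, 0, 0]]]}}

```text
clock: 57.5
tcp_pos: [0.5348, 0.2764, 0.2187]
orientation: [0.0, 0.751, 0.661, 0.0]
wrist_force: [-0.3, -0.1, 0.5]
opening: 0.123
finger_force: 0.0
```

```bash
python3 - <<'E'
from h import *
st()
p=snap('top');s=snap('side')
for n in('jar','square_bottle','flask','cartridge','dropper','lever_tip','lever_base','cup1'):print(n,lm(p,n),lm(s,n))
B=cv2.resize(p['image'][140:270,150:420],None,fx=2.9,fy=2.9,interpolation=cv2.INTER_CUBIC)
cv2.imwrite('pics/e.png',np.clip(B*1.5,0,255).astype(np.uint8))
E
```

```text
{'clock': 57.5, 'tcp_pos': [0.535, 0.276, 0.219], 'orientation': [0.0, 0.751, 0.661, 0.0], 'q': [0.475, 0.292, 1.655, -0.001, 1.194, 0.602], 'wrist_force': [-0.323, -0.117, 0.531], 'opening': 0.123, 'finger_force': 0.0}
jar [([0.593, -0.186, 0.002], 0.79), ([0.608, -0.033, 0.007], 0.17)] []
square_bottle [([0.591, -0.108, 0.005], 0.9), ([0.801, -0.076, 0.0], 0.69)] [([0.318, 0.254, -0.002], 0.66)]
flask [([0.606, -0.036, 0.005], 0.79)] []
cartridge [([0.622, 0.04, 0.003], 0.9), ([0.61, -0.038, -0.001], 0.39)] [([0.622, 0.039, 0.009], 0.81), ([0.541, 0.421, 0.001], 0.27)]
dropper [([0.63, 0.115, 0.003], 0.79)] [([0.632, 0.115, 0.008], 0.68), ([0.717, -0.373, 0.001], 0.35)]
lever_tip [] [([0.506, 0.417, 0.095], 0.65)]
lever_base [([0.544, 0.418, -0.0], 0.74)] [([0.544, 0.422, 0.003], 0.8)]
cup1 [([0.409, -0.306, 0.006], 0.91), ([0.475, -0.349, -0.002], 0.82), ([0.608, -0.035, 0.008], 0.73)] [([0.404, -0.309, 0.005], 0.68), ([0.473, -0.348, 0.005], 0.66), ([0.419, -0.395, 0.005], 0.48)]
```

View pics/e.png

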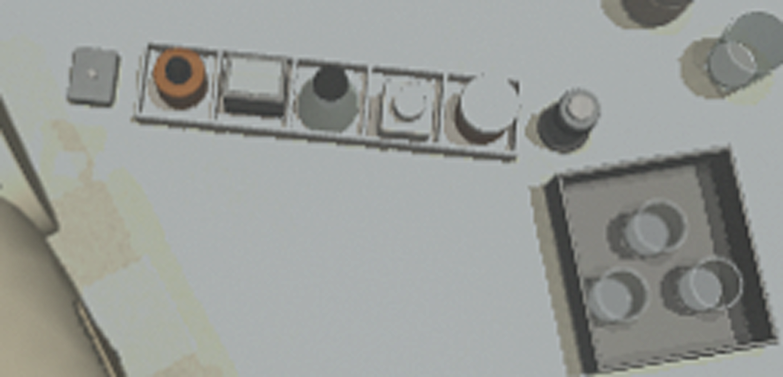

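All five containers stand in their pockets in order, from jar at (490,105) to dropper at (180,78). Three cups are in the bin. Now I'll push the lever over.

```bash
python3 - <<'E'
from h import *
plan([(.465,.413,.2,5,0)])
E
```

```text
CALL 9x[0.169, -0.115, 0.025, 0.0, 0.0, 0.431, 0] rows 9
```

Request:
{"method": "apply_moves", "body": {"targets": [[[0.169, -0.115, 0.025, 0, 0, 0.431, 0], [0.169, -0.115, 0.025, 0, 0, 0.431, 0], [0.169, -0.115, 0.025, 0, 0, 0.431, 0], [0.169, -0.115, 0.025, 0, 0, 0.431, 0], [0.169, -0.115, 0.025, 0, 0, 0.431, 0], [0.169, -0.115, 0.025, 0, 0, 0.431, 0], [0.169, -0.115, 0.025, 0, 0, 0.431, 0], [0.169, -0.115, 0.025, 0, 0, 0.431, 0], [0.169, -0.115, 0.025, 0, 0, 0.431, 0], [0.169, -0.115, 0.025, 0, 0, 0.431, 0]]]}}

```text
clock: 59.65
tcp_pos: [0.4652, 0.4133, 0.1997]
orientation: [0.0, 0.999, 0.045, -0.0]
wrist_force: [0.7, -0.3, 0.0]
opening: 0.005
finger_force: 0.0
```

Request:
{"method": "apply_moves", "body": {"targets": [[[0, 0, 0.19, 0, 0, 0, 0], [0, 0, 0.19, 0, 0, 0, 0], [0, 0, 0.19, 0, 0, 0, 0], [0, 0, 0.19, 0, 0, 0, 0], [0.02, 0, 0.19, 0, 0, 0, 0], [0.04, 0, 0.19, 0, 0, 0, 0], [0.06, 0, 0.19, 0, 0, 0, 0], [0.08, 0, 0.19, 0, 0, 0, 0], [0.1, 0, 0.19, 0, 0, 0, 0], [0.1, 0, 0.19, 0, 0, 0, 0]]]}}

```text
clock: 60.9
tcp_pos: [0.5413, 0.4199, 0.057]
orientation: [-0.0, 0.999, 0.044, 0.0]
wrist_force: [-0.3, -0.2, 0.9]
opening: 0.006
finger_force: 0.0
```

```bash
python3 - <<'E'
from h import *
st();p=snap('top');s=snap('side');print(lm(p,'lever_tip'),lm(s,'lever_tip'))
E
```

```text
{'clock': 60.9, 'tcp_pos': [0.541, 0.42, 0.057], 'orientation': [-0.0, 0.999, 0.044, 0.0], 'q': [0.658, 0.58, 1.595, -0.0, 0.966, 2.141], 'wrist_force': [-0.315, -0.244, 0.852], 'opening': 0.006, 'finger_force': 0.0}
[] []
```

Now small steps towards the stop.

Request:
{"method": "apply_moves", "body": {"targets": [[[0.008, 0, 0, 0, 0, 0, 0], [0.014, 0, 0, 0, 0, 0, 0], [0.019, 0, 0, 0, 0, 0, 0], [0.019, 0, 0, 0, 0, 0, 0]]]}}

```text
clock: 61.6
tcp_pos: [0.5546, 0.4212, 0.0573]
orientation: [-0.0, 0.999, 0.044, 0.0]
wrist_force: [-0.3, -0.0, -0.9]
opening: 0.001
finger_force: 0.0
```

Request:
{"method": "apply_moves", "body": {"targets": [[[0.006, 0, 0, 0, 0, 0, 0], [0.01, 0, 0, 0, 0, 0, 0], [0.01, 0, 0, 0, 0, 0, 0]]]}}

```text
clock: 61.98
tcp_pos: [0.5593, 0.4215, 0.057]
orientation: [0.001, 0.999, 0.044, -0.002]
wrist_force: [-10.2, -0.9, 4.5]
opening: 0.004
finger_force: 4.9
```

Request:
{"method": "apply_moves", "body": {"targets": [[[-0.03, 0, 0, 0, 0, 0, 0], [-0.06, 0, -0.05, 0, 0, 0, 0], [-0.08, 0, -0.15, 0, 0, 0, 0], [-0.1, 0, -0.25, 0, 0, 0, 0], [-0.1, 0.1, -0.25, 0, 0, 0, 0], [-0.1, 0.2, -0.25, 0, 0, 0, 0], [-0.1, 0.2, -0.25, 0, 0, 0, 0], [-0.1, 0.2, -0.25, 0, 0, 0, 0]]]}}

```text
clock: 62.98
tcp_pos: [0.5009, 0.2642, 0.2456]
orientation: [-0.0, 0.999, 0.043, 0.001]
wrist_force: [0.2, -0.0, 0.4]
opening: 0.004
finger_force: 0.0
```

```bash
python3 - <<'E'
from h import *
st();p=snap('top');s=snap('side','end')
for n in('lever_tip','lever_base','jar','square_bottle','flask','cartridge','dropper','petri'):print(n,lm(p,n),lm(s,n))
E
```

```text
{'clock': 62.975, 'tcp_pos': [0.501, 0.264, 0.246], 'orientation': [-0.0, 0.999, 0.043, 0.001], 'q': [0.483, 0.212, 1.7, -0.0, 1.228, 1.968], 'wrist_force': [0.178, -0.006, 0.418], 'opening': 0.004, 'finger_force': 0.0}
lever_tip [([0.624, 0.038, 0.005], 0.32)] [([0.587, 0.423, 0.094], 0.68)]
lever_base [([0.545, 0.418, -0.006], 0.77)] [([0.542, 0.421, 0.001], 0.63)]
jar [([0.593, -0.186, 0.005], 0.61)] []
square_bottle [([0.589, -0.108, 0.001], 0.87)] [([0.316, 0.252, -0.002], 0.68), ([0.593, -0.111, 0.008], 0.36)]
flask [([0.608, -0.036, 0.009], 0.71)] [([0.609, -0.037, 0.012], 0.64)]
cartridge [([0.621, 0.041, 0.005], 0.81)] [([0.62, 0.039, 0.008], 0.73)]
dropper [([0.634, 0.111, 0.004], 0.64)] [([0.631, 0.111, 0.008], 0.61)]
petri [] [([0.39, 0.439, 0.005], 0.66), ([0.63, 0.111, 0.006], 0.2)]
```

View pics/end.png

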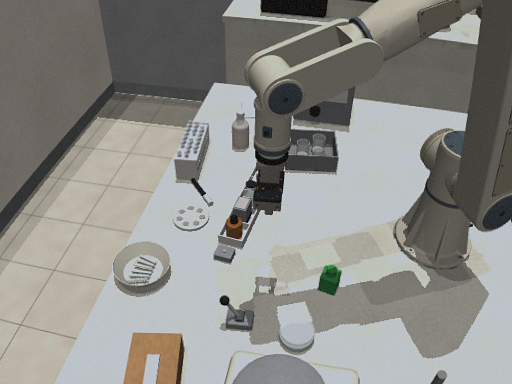

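The lever is fully over with its ball at (225,300), and the loaded tray is undisturbed.

```bash
python3 -c "
from h import *
print(ctrl.sign_off())"
```

```text
the job is handed in; nothing more can be done
None
```

The job is handed in: the lever was pulled back, three spent cups went into the bin, all five containers stand in pockets 1 to 5 in order (the dropper bottle needed a second grasp), and the lever is pushed fully over.

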